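# Lock the pliers on the filter cassette, draw its slide, flick them free

## Robot

A 6-joint arm with a two-finger parallel gripper is mounted at the origin on a cart in front of the work surface, level with it; the furniture and walls round the work are solid. World frame = base frame: x ahead of the robot, y to its left, z up, the work surface at z = 0. Lengths are in m, angles in degrees, forces in N, time in s.
With the tool pointing down it reaches from about 0.25 to 0.725 m from the base axis. Payload 9.7 kg.
Tool frame: the origin (TCP) lies between the finger pads; the fingertips stand 19 mm ahead of it and the grasp point (between the pads) is the TCP; x points along the fingers, y is the direction in which the jaws open and shut, and the axes are right-handed (so a half turn about x gives the same grasp; the last joint's range is limited). The gripper opens to 85 mm and grips with 20 to 120 N. Pads are 22 mm wide; open, the fingers measure 114 mm over their backs; the gripper's body (76 mm by 85 mm) begins 54 mm behind the grasp point. The pads swing forward as they close: fully open they stand 13 mm farther back than shut.
Start: joints at [-63.484, 4.979, 10.078, 95.1, 0, 90], TCP at [0.246, -0.492, 0.215] pointing down, gripper open.
Joint ranges: [-179.16, 179.16], [-48.56, 103.87], [-65.8, 70.77], [-126.05, 130.52], [-82.76, 87.17], [-180, 180]. Speed limits (degrees/s): [127.2, 127.2, 147.25, 180, 180, 180].

## Interface

Orientations are given as [roll, pitch, yaw] about the fixed x, y, z axes, in that order (R = Rz(yaw) Ry(pitch) Rx(roll)).
In Python, from workcell import bot gives the robot as it stands. The module is installed in compiled form; this text tells all that it offers.
- The arm moves only by the shell command python3 -m handwheel 'ROWS' [FORCE]. ROWS is JSON, a list of rows, each a list of 7 numbers: the turn, a rotation vector about the tool's x, y, z in degrees, then the shift along the tool's x, y, z in m, then the closure, from -1 (fully open) to 1 (shut), so that 0 is half open. In form: [[ax, ay, az, dx, dy, dz, fingers], ...]. A call has 1 to 20 rows; each row is the pose to reach, as a shift and turn from the pose commanded when the call began, along the tool's axes at that moment; what a row does not reach only later rows make up. A row lasts 1/8 s, in which the tool goes at most 62.5 mm and 10.7 degrees, less where a joint would pass 70% of its speed; a pose out of reach is approached as far as the arm can. A call with a gripper value outside its range is refused whole. The fingers move at their own pace and stop on an object; FORCE is the grip in N (left out, the last holds). Time passes only in rows, so rows that repeat a pose let the fingers close. It gives the time, the measured TCP pose, the force and the opening at its end, in the units of the state.
- bot.get_obs(): the state, without advancing time (a new reading comes with each control period).
- bot.camera(name): name is "side" or "top"; returns a dict with "frame" (480x640x3 uint8, red, green, blue), "fx", "fy", "cx", "cy" (pixels), "k1" (the pictures are not rectified: a ray, as slopes to the right and down, at radius r is drawn at 1 + k1 r^2 times it, then the intrinsics apply), "R" (3x3) and "t" (3): a world point X has camera coordinates R X + t. Camera axes: x right, y down, z forward; pixel columns grow to the right and rows downward; lengths in m; the calibration is good to about 2 mm. A picture is of the moment at which its call begins. There is no depth.
- bot.job_done(): hands the job in, once; it reports no verdict.
Trained networks look in a picture, given as the dict that the camera call returned (one of the last four; its "shot" number tells which), for a name from the list of things; names that differ only in an ending like _2 or _b are one class to them, and where a whole thing is asked for, a point or a joint stands for the part that bears it (a point fixed in the world has none). Each returns a list of dicts, best first, with "conf" (0 to 1); they miss things now and then, are a little off and sometimes report something else, mostly with a low value. They report only what shows in the picture. A call takes as long as a camera call.
- bot.look_for(name, picture): "bbox" ([left, top, width, height] as shares, 0 to 1, of the picture: columns of its width, rows of its height, round what is visible of it).
- bot.tip_of(name, picture): "centre" ([column, row] as shares, 0 to 1, of the picture: columns of its width, rows of its height: a listed point, or the origin of a listed thing).
The state is a dict: "time": time; "q": joint angles; "qd": joint speeds; "joint_efforts": joint torques, N m; "ee_pos": TCP position; "tcp_rot": TCP orientation; "wrist_force": force on the tool from outside, world axes, zero at the start; "torque": the same for the moment, N m; "opening": finger opening in m.
Only numpy, scipy, OpenCV 4.12 (cv2) and the standard library are available. Lean on these libraries where they do the work, as an engineer would, in place of code of your own. Each camera call takes 0.05 s, during which the arm holds its last target.

## Task

Squeeze the blue handles of the leaning locking pliers until they snap over centre and stay locked on the white filter cassette by themselves. With the cassette held like that, pull its orange filter slide all the way out to its stop and let go of it, then flick the red release lever to the left (as you face the pliers) so that the pliers spring fully open. Leave the cassette standing in its cradle with the slide out, and do not disturb the things around the fixture.

Things in the scene. Friction and masses are not known exactly. Their poses are not given: they have to be found in the camera images.
- fixture: Fixed fixture, its yaw differs; origin on the worktop under the cradle's centre, x to the rear (from the robot), y left, z up. Base plate x -80 to 90, y -95 to 95 mm, 12 mm thick. Rails (26 mm high, x -41 and 41 mm) hold the cassette in x only; along y it slides freely until clamped. Grey column x 55 to 77, y -25 to 25 mm. The pliers stand jaws down, leaning 35 degrees to the front (-x).
- shield_edge (a point): Middle of the yellow front edge of the clear level splash shield above the pliers. In the fixture's frame the shield spans x -67 to 80, y -45 to 45, z 277 to 288 mm (this point: -63, 0, 282). It leaves no room for an upright gripper over the pliers' handles: come in tilted, along the pliers' leaning axis.
- pliers_pivot (a point): Pivot of the pliers, at (-26, 0, 109) mm in the fixture's frame. Its own z axis is the pliers' leaning long axis, upwards to the handle ends: (-0.574, 0, 0.819) in the fixture's frame. Its own y axis is the fixture's y, the line along which the handles close.
- squeeze_point (a point): Where to squeeze: midway between the handles, 88 mm up the leaning axis from the pivot (axes as pliers_pivot). Handles: blue round bars 10 mm thick on the +y and -y side, here 66 mm over their outsides when open, 31 mm locked; 78 mm over the ends, 30 mm further up the axis. Needs about 9 N on each, most of it just before they snap; both move alike.
- pliers_handle (a joint): Angle of the pliers' handles (rad), both alike: 0 = open, 0.18 = dead centre, 0.20 = locked against the stop. Let go above 0.19 with the cassette's rib in the jaws they stay locked; below dead centre springs push them open to 0.
- lever_tip (a point): Centre of the red pad of the release lever (18 mm across the pliers' plane, 8 mm along y, 20 mm along the leaning axis), 132 mm up the leaning axis from the pliers' pivot. The lever stands between the handles, its pivot 28 mm up the axis; the pad juts about 20 mm beyond the handle ends. Push it 20 to 30 mm to the fixture's +y (left), 2 to 5 N.
- release_lever (a joint): Angle of the release lever (rad): 0 = at rest, grows as its pad is pushed towards the fixture's +y, stop at 0.32. It frees the locked pliers before 0.1 and springs back when let go.
- cassette: Loose white filter cassette, box 70 x 110 x 45 mm (x, y, z) with a rib on top, about 0.35 kg, axes along the fixture's; origin at the centre of its underside, which rests on the base plate 12 mm above the worktop, up to 4 mm off the cradle's middle along y.
- cassette_rib (a point): Centre of the rib on top of the cassette, 40 x 24 x 32 mm (x, y, z), which stands between the pliers' jaws; 59 mm above the cassette's underside. The locked jaws press on it with about 12 N.
- slide_tab (a point): Centre of the upright pull tab of the orange filter slide, 22 x 10 x 34 mm (x, y, z in the cassette's frame), on the cassette's -y side, 125 mm from its centre with the slide in, 48 mm above the worktop (tab 29 to 63 mm). A stalk 14 mm wide and 7 mm high joins it to the slide; 59 mm clear between tab and slide front. Pull along the fixture's -y.
- filter_slide (a joint): How far the filter slide is out (m): 0 = in, 0.06 = out at its stop; starts at 0 to 0.012. It is stiff: about 5 N of friction, which would drag the unclamped cassette along.
- petri_dish: White petri dish, 57 mm across, 15 mm high, to the left of the fixture; origin at its underside. Leave it alone.
- red_bottle: Bottle with a red cap, 48 mm across, 111 mm high; origin at its underside. Leave it alone.
- beaker: Beaker, 71 mm across, 93 mm high; origin at its underside. Leave it alone.
- timer: Black bench timer, 50 x 76 x 24 mm; origin at its underside. Leave it alone.

How it is judged (in metres and radians):
On the way, in this order (a step that is already met when the one before it is completed fails the run):
1. the pliers are locked over centre on the cassette and stay so with the fingers off the fixture (value of joint pliers_handle above 0.188 rad and contact force between the fingers and fixture below 0.5 N and y of cassette_rib in the frame of fixture between -0.015 and 0.015 m and x of cassette_rib in the frame of fixture between -0.012 and 0.012 m), for 0.3 s.
2. the filter slide is out to its stop while the pliers are still locked (value of joint filter_slide above 0.054 m and value of joint pliers_handle above 0.185 rad), for 0.2 s.
3. the slide is let go and the release lever is flicked: the pliers are no longer locked while the lever is pushed (value of joint release_lever above 0.03 rad and value of joint pliers_handle below 0.15 rad and contact force between the fingers and cassette below 0.5 N), for 0.02 s.
At the end, for the whole second after the job is handed in: The pliers are open (handle angle below 0.05 rad) with the release lever back at rest (below 0.08 rad), the filter slide is at least 52 mm out, and the cassette stands at rest and upright in its cradle, within 15 mm of the middle along the fixture's y and 12 mm along its x (value of joint pliers_handle below 0.05 rad and value of joint release_lever below 0.08 rad and value of joint filter_slide above 0.052 m and linear speed of cassette below 0.02 m/s and y of cassette_rib in the frame of fixture between -0.015 and 0.015 m and x of cassette_rib in the frame of fixture between -0.012 and 0.012 m and angle between cassette_rib's own z axis and vertical below 0.1 rad); the robot touches nothing.
It fails at once if the petri dish is moved more than 30 mm (distance of petri_dish from where it was at the start of the episode above 0.03 m).
It fails at once if the red bottle is moved more than 30 mm (distance of red_bottle from where it was at the start of the episode above 0.03 m).
It fails at once if the beaker is moved more than 30 mm (distance of beaker from where it was at the start of the episode above 0.03 m).
It fails at once if the timer is moved more than 30 mm (distance of timer from where it was at the start of the episode above 0.03 m).
It fails at once if the cassette is dragged or lifted more than 15 mm in its cradle (distance of cassette_rib from where it was at the start of the episode above 0.015 m).
It also fails if it takes over 64 s, if anything falls off the work surface, if the arm or the gripper's body presses on something with over 40 N, if the wrist force passes 120 N, or if a joint passes its speed limit or range.

## Working session

There is one attempt and no reset: what is moved stays moved. The work goes in short steps, Python scripts to look and compute and a shell command to move; the robot and the scene stay as the last step left them, time stands still between calls to the robot, and variables do not carry over. Pictures are saved under pics/ and viewed, and the job is handed in when it is done.

```bash
mkdir -p pics; ls
cat > h.py <<'E'
import numpy as np, cv2
from workcell import bot
def shot(name,fn):
    p=bot.camera(name); cv2.imwrite('pics/'+fn,p['frame'][:,:,::-1]); return p
def K(p): return np.array([[p['fx'],0,p['cx']],[0,p['fy'],p['cy']],[0,0,1.]])
def dist(p): return np.array([p['k1'],0,0,0.])
def proj(p,X):
    r,_=cv2.Rodrigues(np.array(p['R'])); return cv2.projectPoints(np.atleast_2d(X).astype(float),r,np.array(p['t'],float),K(p),dist(p))[0][:,0]
def ray(p,uv):
    n=cv2.undistortPoints(np.array([[uv]],float),K(p),dist(p))[0,0]
    R=np.array(p['R']);t=np.array(p['t']); return -R.T@t, R.T@np.array([n[0],n[1],1])
def atz(p,uv,z):
    o,d=ray(p,uv); return o+d*(z-o[2])/d[2]
E
python3 - <<'E'
from h import *
print(bot.get_obs())
for c in ['top','side']:
    p=shot(c,c+'0.png'); print(c,p['fx'],p['k1'],-np.array(p['R']).T@p['t'],np.array(p['R'])[2])
    for n in ['shield_edge','pliers_pivot','squeeze_point','lever_tip','cassette','cassette_rib','slide_tab','fixture','petri_dish','red_bottle','beaker','timer']:
        r=bot.tip_of(n,p); print(n,[( (np.array(k['centre'])*[640,480]).round(1).tolist(),round(k['conf'],2)) for k in r[:2]])
E
```

```text
pics
{'time': 0.0, 'q': array([-6.34824504e+01,  5.00982969e+00,  1.00334095e+01,  9.51015506e+01,
       -1.28860460e-03,  9.00003981e+01]), 'qd': array([ 0.0259198 , -0.07731951, -0.02155637, -0.02971711, -0.01010084,
       -0.04899677]), 'joint_efforts': array([-1.12375608e-03, -5.20392466e+01,  4.64807224e+01,  1.61880342e-02,
       -1.95975485e-05,  1.75677354e-05]), 'ee_pos': array([ 0.24543077, -0.49189581,  0.21398594]), 'tcp_rot': array([-89.05277501,  89.92201856, 117.46437733]), 'wrist_force': array([-0.08160752,  0.37044652,  0.58537942]), 'torque': array([0.04900351, 0.03096058, 0.0592636 ]), 'opening': 0.08534312758041541}
top 522.3154954870304 -0.020419960007556373 [-0.0940431   0.22512176  1.4012981 ] [ 0.48985444 -0.1608984  -0.85682806]
shield_edge [([313.8, 250.4], 0.73)]
pliers_pivot [([312.8, 271.3], 0.55)]
squeeze_point [([311.8, 271.5], 0.65), ([311.5, 250.6], 0.61)]
lever_tip [([319.6, 277.4], 0.36)]
cassette [([309.4, 274.0], 0.86)]
cassette_rib [([307.8, 269.0], 0.78), ([318.8, 276.2], 0.57)]
slide_tab [([359.3, 263.5], 0.46)]
fixture [([311.2, 281.6], 0.68)]
petri_dish [([260.2, 286.3], 0.73)]
red_bottle [([196.1, 297.2], 0.82), ([308.9, 278.6], 0.4)]
beaker [([413.3, 213.2], 0.82)]
timer [([440.5, 258.8], 0.79)]
side 518.6145662519538 -0.08234964589075032 [ 0.180959   -1.0864621   0.92716824] [ 0.28181026  0.78011516 -0.55857256]
shield_edge [([297.0, 190.8], 0.8), ([294.6, 225.0], 0.34)]
pliers_pivot [([306.6, 245.3], 0.65)]
squeeze_point [([293.7, 222.3], 0.98), ([319.9, 273.4], 0.32)]
lever_tip [([281.5, 214.5], 0.48)]
cassette [([317.9, 268.6], 0.72)]
cassette_rib [([316.7, 253.6], 0.66)]
slide_tab [([328.4, 288.6], 0.83), ([318.9, 274.0], 0.61)]
fixture [([318.4, 273.3], 0.55), ([300.6, 211.5], 0.36)]
petri_dish [([307.4, 248.0], 0.41)]
red_bottle [([303.8, 213.1], 0.67)]
beaker [([416.8, 360.1], 0.87), ([307.7, 244.3], 0.28)]
timer [([346.1, 382.7], 0.74)]
```

Run:
```python
import cv2
for c,(u,v) in dict(top=(320,260),side=(310,250)).items():
    im=cv2.imread(f'pics/{c}0.png'); cv2.imwrite(f'pics/{c}0z.png',cv2.resize(im[v-70:v+70,u-90:u+90],None,fx=4.4,fy=4.2,interpolation=cv2.INTER_CUBIC))
```

```text
(no output)
```

View pics/top0.png

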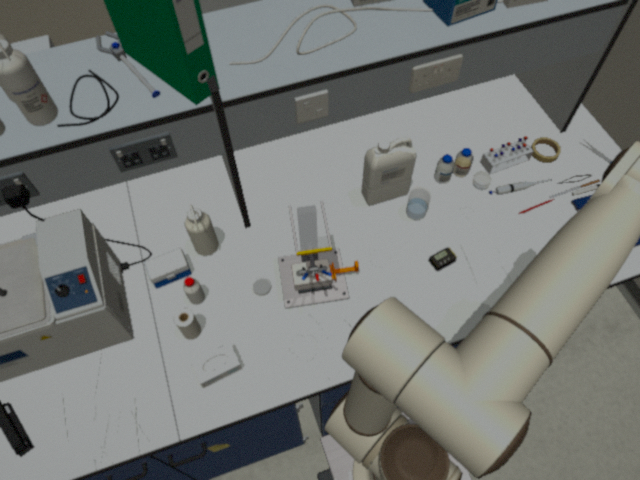

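View pics/side0.png

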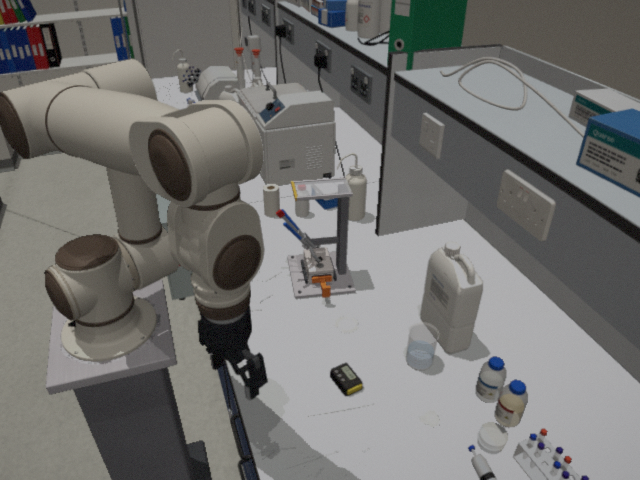

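```bash
sleep 1
```

```text
(no output)
```

View pics/top0z.png

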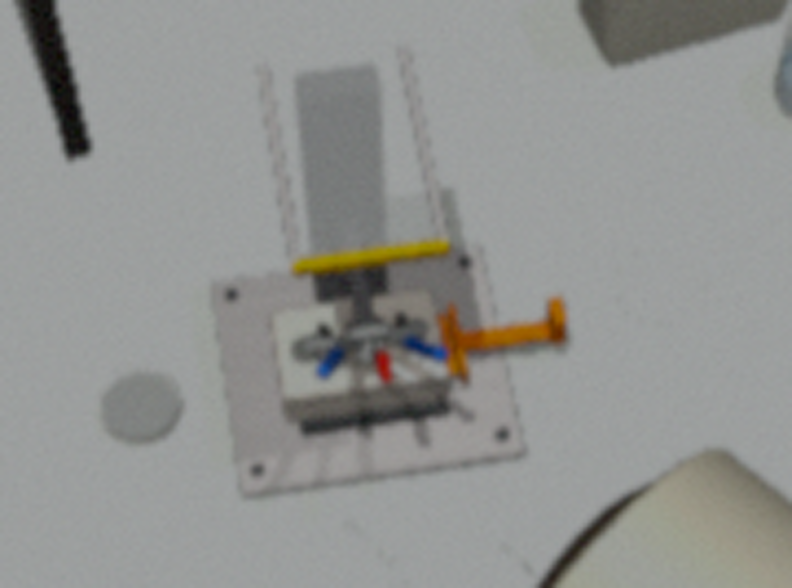

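View pics/side0z.png

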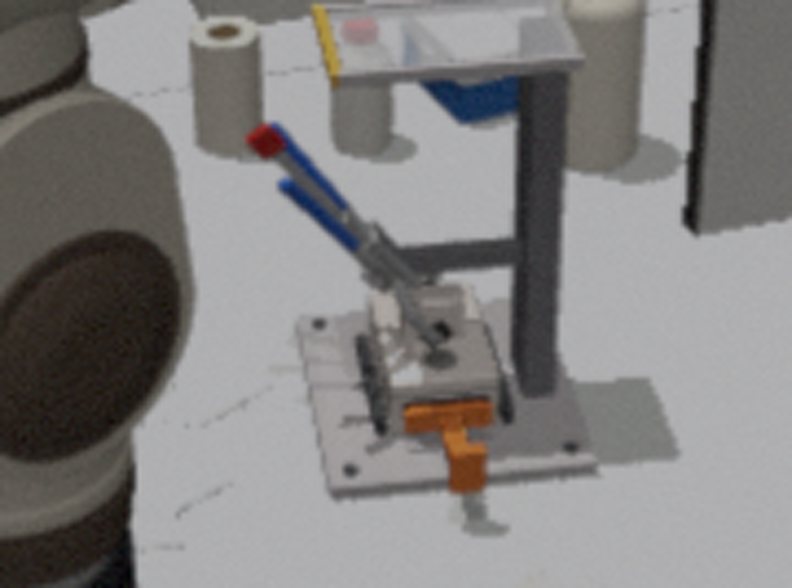

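The pictures show the plate, the yellow shield edge (top about 314,250), the red pad (side about 281,213) and the orange tab (top about 357,266). Next I fit the fixture pose.

```bash
cat >> h.py <<'E'
def T(f,P):
    x,y,a=f; c,s=np.cos(a),np.sin(a); P=np.atleast_2d(P); return P@np.array([[c,-s,0],[s,c,0],[0,0,1]]).T+[x,y,0]
E
python3 - <<'E'
from h import *
from scipy.optimize import least_squares
pt=shot('top','t1.png'); ps=shot('side','s1.png')
zt=lambda u,v:(230+u/4.4-.4,190+v/4.2-.4); zs=lambda u,v:(220+u/4.4-.4,180+v/4.2-.4)
A=np.array([-.5736,0,.8192]); piv=np.array([-.026,0,.109])
top=[((-.08,.095,.012),zt(242,495)),((-.08,-.095,.012),zt(524,453)),((.09,.095,.012),zt(212,283)),((-.063,.0,.282),zt(372,257)),((-.063,0,.282),(313.8,250.4))]
side=[((-.08,-.095,.012),zs(335,490)),((.09,-.095,.012),zs(597,465)),((-.08,.095,.012),zs(300,317)),(piv+.132*A,zs(268,141)),((-.063,0,.282),zs(328,43)),((-.063,0,.282),(297,190.8))]
def res(f,sep=None):
    out=[]
    for p,L in ((pt,top),(ps,side)):
        if sep in(None,p['shot']): out.append(proj(p,T(f,[l[0] for l in L]))-[l[1] for l in L])
    return np.vstack(out)
for sep in (None,pt['shot'],ps['shot']):
    r=least_squares(lambda f:res(f,sep).ravel(),[.45,.1,0],x_scale=[.1,.1,.1],loss='soft_l1')
    print(r.x,np.degrees(r.x[2])); print(res(r.x,sep).round(1).tolist())
    if sep is None: f=r.x; np.save('f.npy',f)
# tab
uvs=[]
for p,uv in((pt,zt(558,320)),(ps,zs(467,466))):
    X=atz(p,uv,.048); c,s=np.cos(f[2]),np.sin(f[2]); d=X[:2]-f[:2]; print('tab fix',c*d[0]+s*d[1],-s*d[0]+c*d[1])
for n in ['petri_dish','red_bottle','beaker','timer']:
    for p in(pt,ps):
        r=bot.tip_of(n,p)
        if r: print(n,atz(p,np.array(r[0]['centre'])*[640,480],0.0).round(3))
for n,p in(('tt',pt),('ss',ps)):
    im=p['frame'][:,:,::-1].copy(); u,v=(230,190) if n=='tt' else (220,180)
    z=cv2.resize(im[v:v+140,u:u+180],None,fx=4.4,fy=4.2,interpolation=cv2.INTER_CUBIC)
    P=[(a,b,.012) for a in(-.08,.09) for b in(-.095,.095)]+[(-.067,.045,.282),(-.067,-.045,.282),(.08,.045,.282),(.08,-.045,.282)]+[tuple(piv),tuple(piv+.132*A),tuple(piv+.088*A),tuple(piv+.118*A+[0,.034,0]),tuple(piv+.118*A-[0,.034,0]),(0,-.125,.048),(0,-.055,.03),(-.041,0,.026)]
    for q in proj(p,T(f,P)): cv2.circle(z,(int((q[0]-u+.4)*4.4),int((q[1]-v+.4)*4.2)),4,(0,255,0),1)
    cv2.imwrite(f'pics/{n}.png',z)
E
```

```text
[ 0.57915163  0.02551471 -0.18625625] -10.67169677151751
[[-0.3, -1.2], [0.4, -0.9], [-0.3, -1.5], [-0.3, -0.6], [0.1, -0.3], [-1.5, -0.4], [0.4, -0.5], [-1.0, 0.1], [-0.5, 0.5], [-0.0, 1.1], [-2.9, 0.1]]
[ 0.57668136  0.02636032 -0.18119515] -10.381717606203573
[[-0.2, -0.2], [0.6, -0.2], [-0.4, -0.6], [-0.1, 0.3], [0.2, 0.6]]
[ 0.58126838  0.02486928 -0.19631643] -11.248103071181008
[[-1.1, -0.5], [0.9, -0.3], [0.1, -0.1], [0.3, 0.3], [0.8, 1.0], [-2.1, -0.0]]
tab fix -0.0026134793695568766 -0.1299343866741476
tab fix 0.0004754750709672177 -0.12818030260672175
petri_dish [0.608 0.178 0.   ]
petri_dish [0.591 0.177 0.   ]
red_bottle [0.635 0.369 0.   ]
red_bottle [0.651 0.387 0.   ]
beaker [ 0.698 -0.366 -0.   ]
beaker [ 0.695 -0.364  0.   ]
timer [ 0.508 -0.366  0.   ]
timer [ 0.506 -0.366  0.   ]
```

View pics/tt.png

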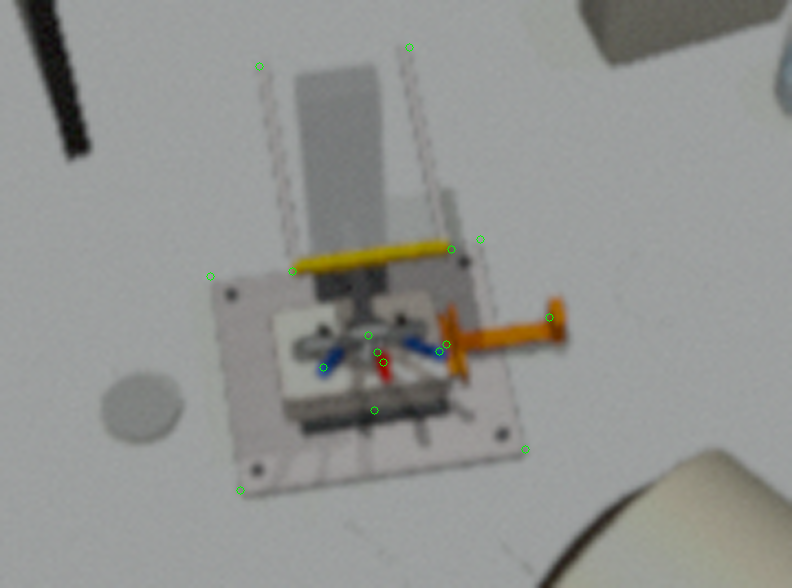

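View pics/ss.png

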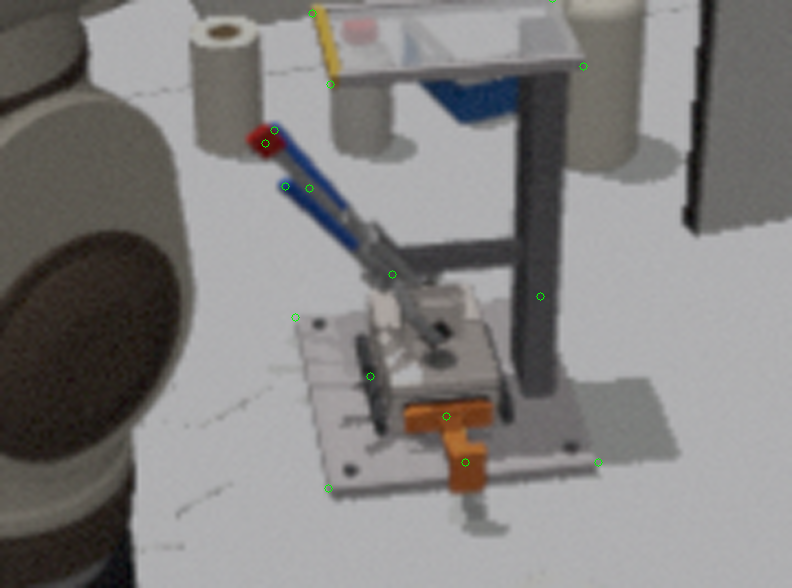

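```bash
cat >> h.py <<'E'
from scipy.spatial.transform import Rotation as Ro
A=np.array([-.5736,0,.8192]); PIV=np.array([-.026,0,.109])
def cur():
    o=bot.get_obs(); return np.array(o['ee_pos']),Ro.from_euler('xyz',o['tcp_rot'],degrees=True),o
def goal(xd,yd,f):  # tool x,y dirs in fixture
    x=np.array(xd,float);x/=np.linalg.norm(x);y=np.array(yd,float);z=np.cross(x,y)
    return Ro.from_euler('z',f[2])*Ro.from_matrix(np.c_[x,y,z])
def delta(P,G):
    p,R,o=cur(); print('t',o['time'],'rows:',(R.inv()*G).as_rotvec(degrees=True).round(2),R.inv().apply(np.array(P)-p).round(4),'goalP',np.round(P,4),'F',o['wrist_force'].round(1),'op',round(o['opening'],4),'q',o['q'].round(0))
def fixpose(f):
    p,R,o=cur(); Z=Ro.from_euler('z',-f[2]); print('tcp fix',Z.apply(p-[f[0],f[1],0]).round(4)); print('tool axes fix (rows x,y,z)',(Z*R).as_matrix().T.round(3).tolist(),'F fix',Z.apply(o['wrist_force']).round(1),'op',round(o['opening'],4),'t',o['time'])
E
python3 - <<'E'
from h import *
f=np.load('f.npy'); p,R,o=cur(); print(R.as_matrix().round(3))
for s in(1,-1):
    delta(T(f,PIV+.19*A)[0],goal(-A,[0,s,0],f))
pt=shot('side','s2.png')
for z in (.02,.03,.04,.05,.06): print(z,((proj(pt,T(f,[(-.007,-.1,z),(.007,-.1,z),(0,-.122,z)]))-[220-.4,180-.4])*[4.4,4.2]).round(0).tolist())
E
```

```text
[[-0.     0.446 -0.895]
 [ 0.    -0.895 -0.446]
 [-1.    -0.    -0.   ]]
t 1.8 rows: [-137.2   -14.55   43.26] [-0.05   -0.3959 -0.4221] goalP [0.4465 0.0505 0.2646] F [0.3 0.  0.2] op 0.0856 q [-63.   5.  10.  95.   0.  90.]
t 1.8 rows: [36.01 33.75 11.35] [-0.05   -0.3959 -0.4221] goalP [0.4465 0.0505 0.2646] F [0.3 0.  0.2] op 0.0856 q [-63.   5.  10.  95.   0.  90.]
0.02 [[447.0, 473.0], [469.0, 471.0], [464.0, 494.0]]
0.03 [[447.0, 461.0], [469.0, 459.0], [464.0, 482.0]]
0.04 [[447.0, 449.0], [470.0, 447.0], [464.0, 470.0]]
0.05 [[447.0, 437.0], [470.0, 435.0], [465.0, 457.0]]
0.06 [[447.0, 424.0], [470.0, 422.0], [465.0, 445.0]]
```

```bash
python3 -m handwheel '[[10,9.5,3,-0.05,-0.06,-0.06,-1],[18,17,6,-0.05,-0.1,-0.1,-1],[36,33.75,11.35,-0.05,-0.2,-0.2,-1],[36,33.75,11.35,-0.05,-0.25,-0.26,-1],[36,33.75,11.35,-0.05,-0.3,-0.32,-1],[36,33.75,11.35,-0.05,-0.35,-0.37,-1],[36,33.75,11.35,-0.05,-0.38,-0.4,-1],[36,33.75,11.35,-0.05,-0.396,-0.422,-1],[36,33.75,11.35,-0.05,-0.396,-0.422,-1],[36,33.75,11.35,-0.05,-0.396,-0.422,-1],[36,33.75,11.35,-0.05,-0.396,-0.422,-1],[36,33.75,11.35,-0.05,-0.396,-0.422,-1]]' 25
python3 - <<'E'
from h import *
f=np.load('f.npy'); delta(T(f,PIV+.19*A)[0],goal(-A,[0,-1,0],f)); fixpose(f)
for c,(u,v) in dict(top=(320,260),side=(290,230)).items():
    p=shot(c,c+'2.png'); im=cv2.imread(f'pics/{c}2.png'); cv2.imwrite(f'pics/{c}2z.png',cv2.resize(im[v-70:v+70,u-90:u+90],None,fx=4.4,fy=4.2,interpolation=cv2.INTER_CUBIC))
E
```

```text
time: 3.35
ee_pos: [0.4334, -0.0503, 0.2647]
tcp_rot: [-179.4, 55.0, -6.1]
wrist_force: [0.2, -0.1, 0.2]
opening: 0.0856
t 3.35 rows: [3.11 0.05 2.6 ] [ 0.0014 -0.1016 -0.0007] goalP [0.4465 0.0505 0.2646] F [ 0.2 -0.1  0.2] op 0.0856 q [ -7. -47. -30.  72.   0. 180.]
tcp fix [-0.1292 -0.1015  0.2647]
tool axes fix (rows x,y,z) [[0.571, 0.045, -0.819], [0.07, -0.997, -0.006], [-0.818, -0.054, -0.573]] F fix [ 0.2 -0.   0.2] op 0.0856 t 3.35
```

View pics/top2z.png

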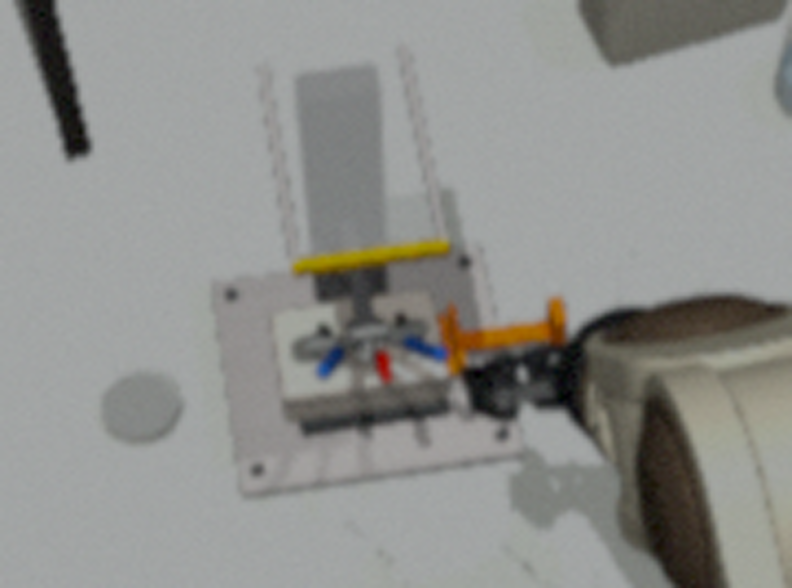

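View pics/side2z.png

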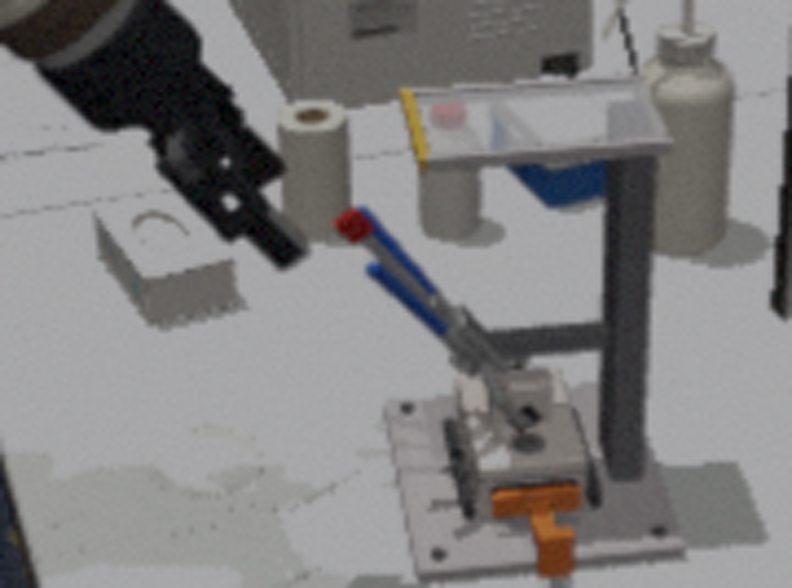

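The gripper stopped about 100 mm short to the right. Joint 6 is at its 180° limit, so I'll use the half-turned grasp instead.

```bash
python3 -m handwheel '[[-20,0,0,0,0.02,0,-1],[-40,0,0,0,0.04,0,-1],[-60,0,0,0,0.04,0,-1],[-80,0,0,0,0.04,0,-1],[-80,0,0,0,0.04,0,-1],[-80,0,0,0,0.04,0,-1],[-80,0,0,0,0.04,0,-1],[-80,0,0,0,0.04,0,-1],[-120,0,0,0,0.03,0,-1],[-140,0,0,0,0,0,-1],[-160,0,0,0,-0.02,0,-1],[-175,0,0,0,-0.04,0,-1],[-175,0,0,0,-0.05,0,-1],[-175,0,0,0,-0.07,0,-1],[-175,0,0,0,-0.09,0,-1],[-175,0,0,0,-0.1,0,-1],[-175,0,0,0,-0.1,0,-1],[-175,0,0,0,-0.1,0,-1]]'
cat > look.py <<'E'
import sys
from h import *
tag=sys.argv[1]; u,v,w=map(int,sys.argv[3:6]); h=int(w*.75)
p=shot(sys.argv[2],tag+'.png'); im=cv2.imread(f'pics/{tag}.png'); u=min(max(u,w//2),640-w//2); v=min(max(v,h//2),480-h//2)
cv2.imwrite(f'pics/{tag}z.png',cv2.resize(im[v-h//2:v+h//2,u-w//2:u+w//2],(760,570),interpolation=cv2.INTER_CUBIC))
E
python3 - <<'E'
from h import *
f=np.load('f.npy'); delta(T(f,PIV+.19*A)[0],goal(-A,[0,1,0],f)); fixpose(f)
E
```

```text
time: 5.7
ee_pos: [0.4447, 0.0494, 0.2655]
tcp_rot: [5.7, 55.0, -6.1]
wrist_force: [0.3, -0.1, 0.5]
opening: 0.0852
t 5.7 rows: [-1.9  -0.14 -2.63] [0.0016 0.0013 0.0007] goalP [0.4465 0.0505 0.2646] F [ 0.3 -0.1  0.5] op 0.0852 q [ 14. -44. -29.  72. -11.  22.]
tcp fix [-0.1365 -0.0014  0.2655]
tool axes fix (rows x,y,z) [[0.572, 0.046, -0.819], [0.001, 0.998, 0.057], [0.821, -0.033, 0.571]] F fix [ 0.3 -0.1  0.5] op 0.0852 t 5.7
```

```bash
python3 -m handwheel '[[-1.9,-0.1,-2.6,0.002,0.001,0,-1],[-1.9,-0.1,-2.6,0.002,0.001,0,-1],[-1.9,-0.1,-2.6,0.002,0.001,0,-1]]'
python3 - <<'E'
from h import *
f=np.load('f.npy'); delta(T(f,PIV+.19*A)[0],goal(-A,[0,1,0],f)); fixpose(f)
E
python3 look.py a side 290 230 150; python3 look.py b top 320 265 130
```

```text
time: 6.08
ee_pos: [0.446, 0.0507, 0.2639]
tcp_rot: [0.2, 55.0, -10.5]
wrist_force: [-0.6, -0.2, 0.7]
opening: 0.0851
t 6.075 rows: [-0.03 -0.04 -0.1 ] [-0.0003 -0.0001  0.0008] goalP [0.4465 0.0505 0.2646] F [-0.6 -0.2  0.7] op 0.0851 q [ 17. -42. -28.  72. -15.  23.]
tcp fix [-1.355e-01  1.000e-04  2.639e-01]
tool axes fix (rows x,y,z) [[0.573, 0.002, -0.82], [-0.001, 1.0, 0.002], [0.82, -0.001, 0.573]] F fix [-0.5 -0.3  0.7] op 0.0851 t 6.075
```

View pics/az.png

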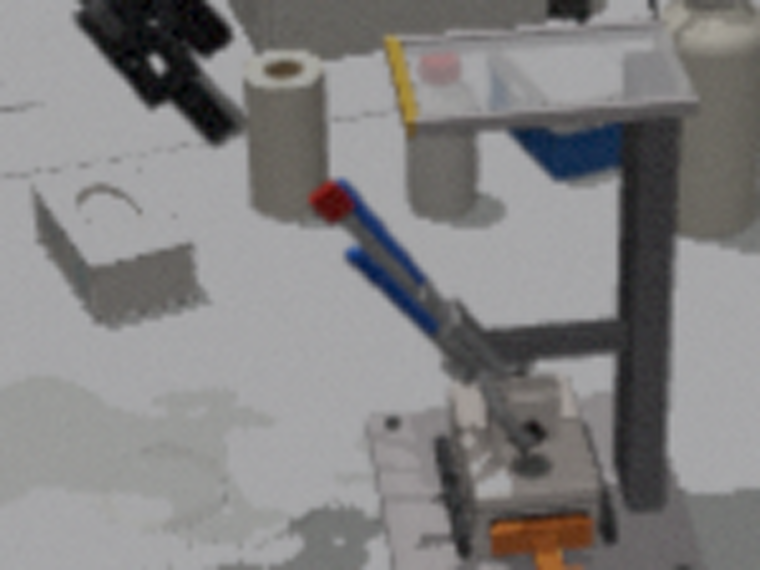

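View pics/bz.png

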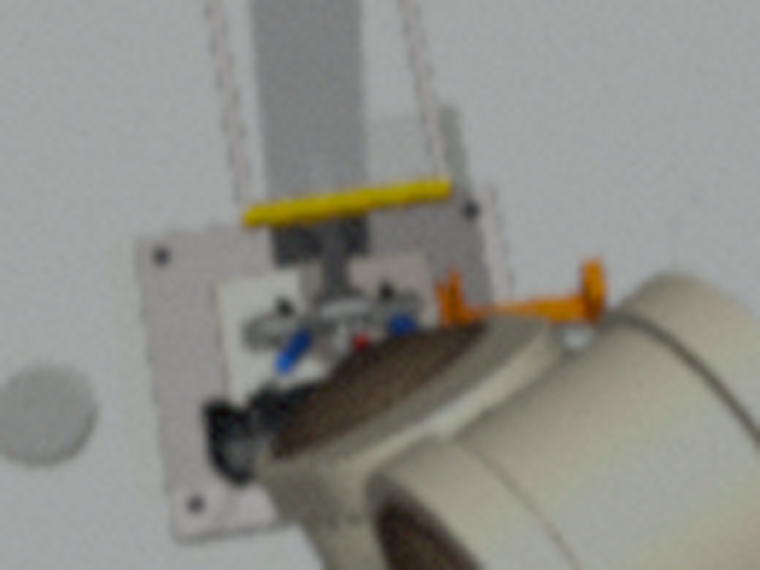

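```bash
python3 -m handwheel '[[0,0,0,0.02,0,0.001,-1],[0,0,0,0.04,0,0.001,-1],[0,0,0,0.055,0,0.001,-1],[0,0,0,0.06,0,0.001,-1],[0,0,0,0.06,0,0.001,-1]]'
python3 - <<'E'
from h import *
f=np.load('f.npy'); delta(T(f,PIV+.13*A)[0],goal(-A,[0,1,0],f)); fixpose(f)
E
python3 look.py c side 290 225 100; python3 look.py d top 320 265 100
```

```text
time: 6.8
ee_pos: [0.4806, 0.0443, 0.2153]
tcp_rot: [-0.0, 55.0, -10.6]
wrist_force: [0.5, 0.1, 0.2]
opening: 0.0853
t 6.8 rows: [ 0.1  -0.04 -0.06] [-0.0003 -0.0002 -0.0001] goalP [0.4803 0.0441 0.2155] F [0.5 0.1 0.2] op 0.0853 q [ 14. -40. -32.  65. -14.  20.]
tcp fix [-1.003e-01  2.000e-04  2.153e-01]
tool axes fix (rows x,y,z) [[0.573, 0.001, -0.82], [-0.002, 1.0, -0.0], [0.82, 0.002, 0.573]] F fix [0.5 0.2 0.2] op 0.0853 t 6.8
```

View pics/cz.png

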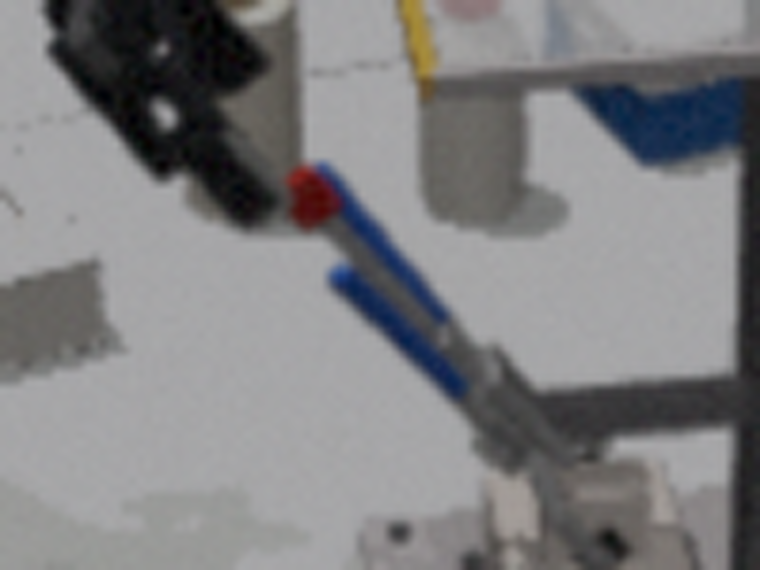

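View pics/dz.png

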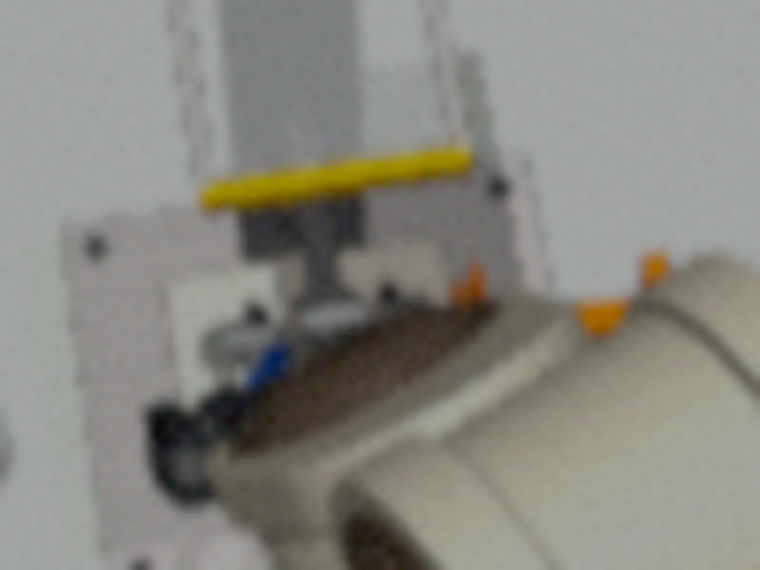

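```bash
python3 -m handwheel '[[0,0,0,0.004,0,0,-1],[0,0,0,0.008,0,0,-1],[0,0,0,0.012,0,0,-1],[0,0,0,0.012,0,0,-1]]'
python3 look.py e side 290 225 100;  python3 look.py e2 top 320 265 100; python3 -c "
from h import *
f=np.load('f.npy');fixpose(f)"
```

```text
time: 7.4
ee_pos: [0.4874, 0.0431, 0.2049]
tcp_rot: [-0.1, 55.1, -10.6]
wrist_force: [-0.5, 0.7, 1.0]
opening: 0.0853
tcp fix [-0.0935  0.0003  0.2053]
tool axes fix (rows x,y,z) [[0.573, 0.001, -0.82], [-0.002, 1.0, -0.0], [0.82, 0.002, 0.573]] F fix [ 0.5 -0.3  0.5] op 0.0853 t 7.5
```

View pics/ez.png

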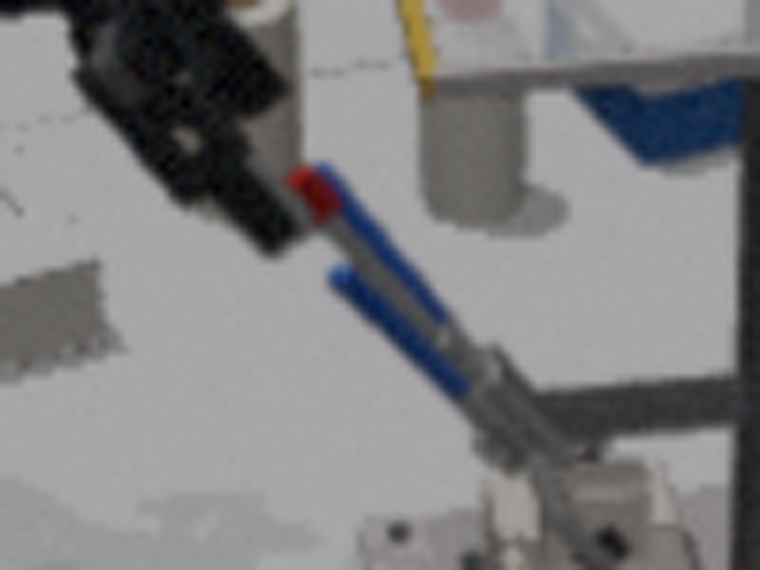

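View pics/e2z.png

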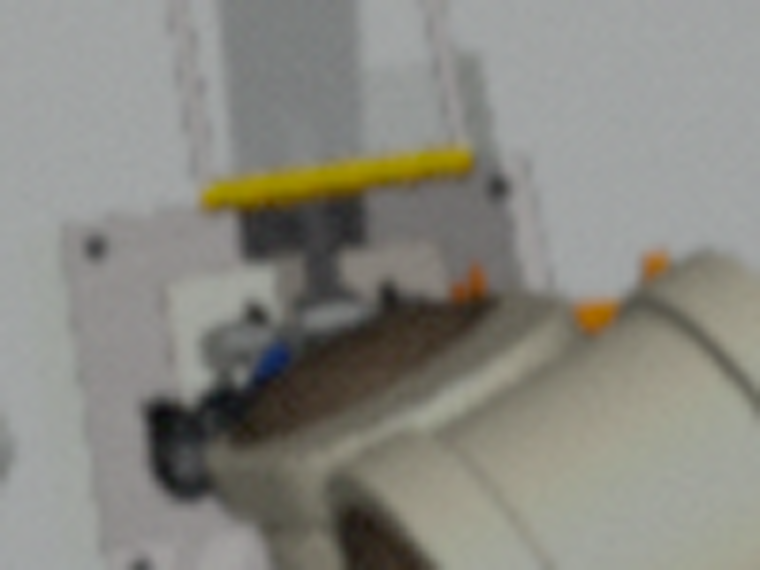

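Run:
```python
from h import *
f=np.load('f.npy'); p=bot.camera('side'); t,R,o=cur()
for a in (.019,.006,0,-.01,-.02):
  print(a,((proj(p,[t+R.apply([a,-.043,b]) for b in(-.011,.011)])+[.4-240,.4-(225-37)])*7.6).round(0).tolist())
print(((proj(p,T(f,[PIV+s*A+[0,y,0] for s,y in((.118,-.034),(.06,-.022),(.132,0))]))+[.4-240,.4-(225-37)])*7.6).round(0).tolist())
```

```text
0.019 [[352.0, 344.0], [404.0, 308.0]]
0.006 [[330.0, 319.0], [381.0, 284.0]]
0 [[319.0, 308.0], [371.0, 273.0]]
-0.01 [[301.0, 289.0], [353.0, 253.0]]
-0.02 [[284.0, 270.0], [336.0, 234.0]]
[[341.0, 276.0], [437.0, 365.0], [307.0, 198.0]]
```

Run:
```python
from h import *
p=bot.camera('side')
im=cv2.imread('pics/side0.png')
R0=Ro.from_matrix([[0,.446,-.895],[0,-.895,-.446],[-1,0,0]])
t0=np.array([.2455,-.4919,.214])
z=cv2.resize(im[290:430,170:310],(700,700),interpolation=cv2.INTER_CUBIC)
for s,c in((1,(0,255,0)),(-1,(0,0,255))):
  for a in(.019,.006,-.02):
    for b in(-.011,.011):
      for q in proj(p,[t0+R0.apply([a,s*.0427,b])]): cv2.circle(z,(int((q[0]-169.6)*5),int((q[1]-289.6)*5)),4,c,-1)
cv2.imwrite('pics/chk.png',z[:600])
# now
p=bot.camera('side'); t,R,o=cur(); im=p['frame'][:,:,::-1]
z=cv2.resize(im[170:270,230:330].copy(),(600,600),interpolation=cv2.INTER_CUBIC)
for s,c in((1,(0,255,0)),(-1,(0,0,255))):
  for a in(.019,.006,-.02):
    for b in(-.011,.011):
      for q in proj(p,[t+R.apply([a,s*.0427,b])]): cv2.circle(z,(int((q[0]-229.6)*6),int((q[1]-169.6)*6)),4,c,-1)
cv2.imwrite('pics/chk2.png',z)
```

```text
(no output)
```

View pics/chk.png

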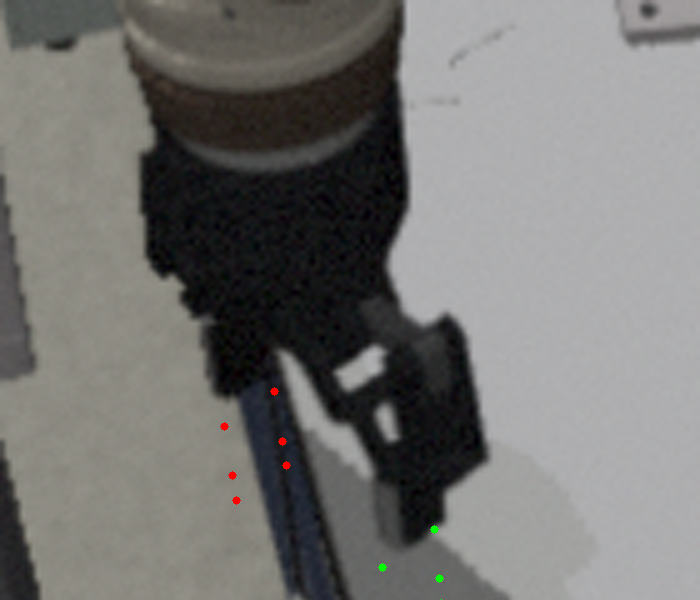

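View pics/chk2.png

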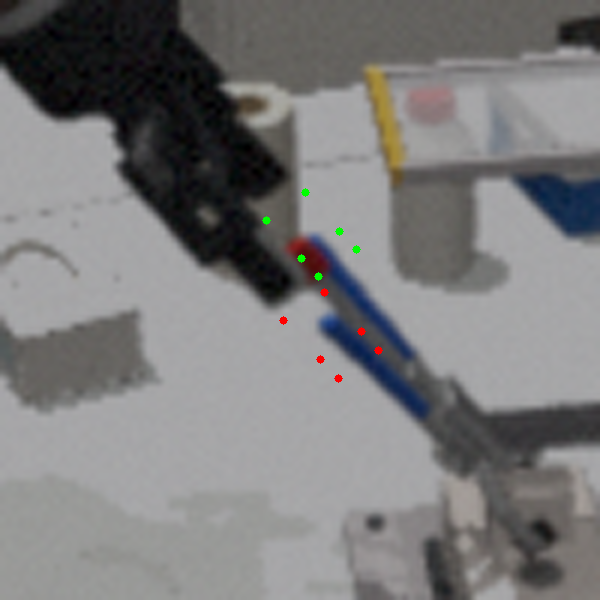

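Run:
```python
from h import *
p=bot.camera('side')
im=cv2.imread('pics/side0.png')
R0=Ro.from_matrix([[0,.446,-.895],[0,-.895,-.446],[-1,0,0]])
t0=np.array([.2455,-.4919,.214])
z=cv2.resize(im[270:410,170:310],(700,700),interpolation=cv2.INTER_CUBIC)
for a in(-.15,-.1,-.054,-.02,0,.019):
  for y in (-.0427,0,.0427):
    q=proj(p,[t0+R0.apply([a,y,0])])[0]; cv2.circle(z,(int((q[0]-169.6)*5),int((q[1]-269.6)*5)),4,(0,255,0),-1)
    if y==0: cv2.putText(z,str(a),(int((q[0]-169.6)*5),int((q[1]-269.6)*5)),0,.5,(0,255,255),1)
cv2.imwrite('pics/chk3.png',z[:600])
print(bot.get_obs()['time'])
```

```text
7.7
```

View pics/chk3.png

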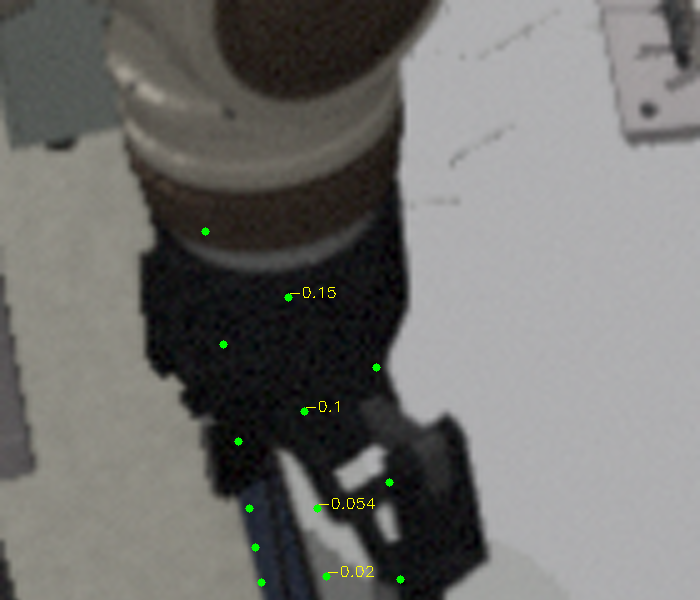

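Run:
```python
from h import *
from scipy.optimize import least_squares
p=bot.camera('side')
E=lambda *r:Ro.from_euler('xyz',r,degrees=True)
D=[((.2455,-.4919,.214),E(-89.05,89.92,117.46),1,(252,399)),
((.446,.0507,.2639),E(.2,55,-10.5),-1,(259.4,200.6)),
((.4806,.0443,.2153),E(0,55,-10.6),-1,(274.5,216.3)),
((.4874,.0431,.2049),E(-.1,55.1,-10.6),-1,(277.8,220.6)),
((.4334,-.0503,.2647),E(-179.4,55,-6.1),1,(267.5,222.4))]
def res(v,k):
    out=[]
    for t,R,s,uv in D:
        o=np.array(t)+R.apply([v[0],s*.049,0])
        if k: o=o+v[1:4]
        out.append(proj(p,[o])[0]-uv)
    return np.array(out)
for k in(0,1):
    r=least_squares(lambda v:res(v,k).ravel(),np.zeros(4)); print(r.x.round(4)); print(res(r.x,k).round(1).tolist())
```

```text
[-0.0296  0.      0.      0.    ]
[[1.4, -1.3], [0.9, 0.3], [0.9, 0.2], [0.5, -0.8], [-0.1, 0.0]]
[-0.0281 -0.0031 -0.0038  0.0038]
[[0.0, 0.0], [0.3, 0.3], [0.4, 0.3], [0.0, -0.8], [-0.7, 0.1]]
```

The cameras put the open fingertips about 30 mm behind the reported TCP. The text implies 6 mm ahead of it. The offset is the same in all five views, so I trust the images and go in step by step, checking force and picture.

```bash
python3 -m handwheel '[[0,0,0,0.006,0,0,-1],[0,0,0,0.012,0,0,-1],[0,0,0,0.018,0,0,-1],[0,0,0,0.018,0,0,-1]]'
python3 look.py e3 side 290 225 100; python3 -c "
from h import *
f=np.load('f.npy');fixpose(f);delta(T(f,PIV+.10*A)[0],goal(-A,[0,1,0],f))"
```

```text
time: 8.25
ee_pos: [0.4975, 0.0411, 0.1898]
tcp_rot: [-0.1, 55.1, -10.6]
wrist_force: [-0.2, -0.8, 0.5]
opening: 0.0852
tcp fix [-0.0831  0.0003  0.1902]
tool axes fix (rows x,y,z) [[0.573, 0.001, -0.82], [-0.002, 1.0, -0.001], [0.82, 0.002, 0.573]] F fix [ 0.   0.  -0.2] op 0.0854 t 8.3
t 8.3 rows: [ 0.12 -0.07 -0.05] [-0.0007 -0.0003  0.0002] goalP [0.4972 0.041  0.1909] F [ 0.   0.  -0.2] op 0.0854 q [ 13. -38. -34.  61. -13.  19.]
```

View pics/e3z.png

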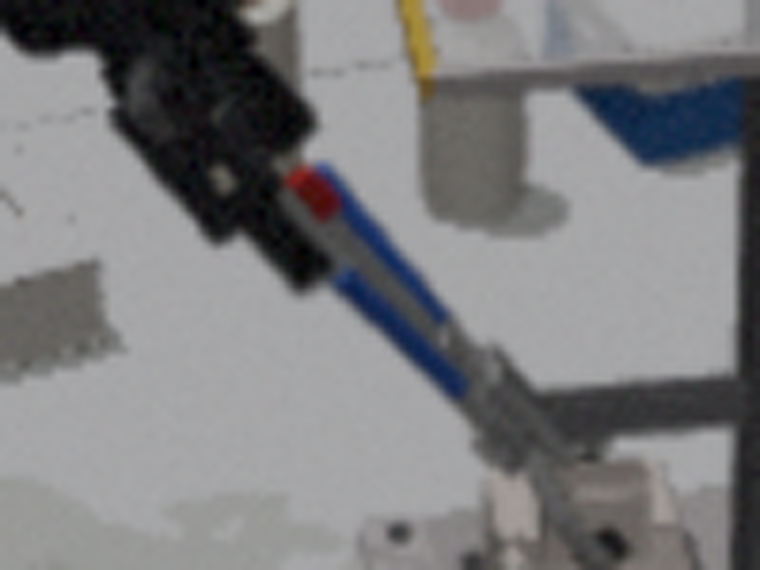

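```bash
python3 -m handwheel '[[0,0,0,0.006,0,0.0,-1],[0,0,0,0.012,0,0,-1],[0,0,0,0.018,0,0,-1],[0,0,0,0.022,0,0,-1],[0,0,0,0.022,0,0,-1]]'
python3 look.py e4 side 290 225 100;python3 look.py e5 top 320 265 100; python3 -c "
from h import *
f=np.load('f.npy');fixpose(f);delta(T(f,PIV+.078*A)[0],goal(-A,[0,1,0],f))"
```

```text
time: 8.93
ee_pos: [0.5099, 0.0389, 0.1722]
tcp_rot: [-0.1, 55.1, -10.6]
wrist_force: [-0.4, 0.6, -0.4]
opening: 0.0854
tcp fix [-0.0705  0.0004  0.1727]
tool axes fix (rows x,y,z) [[0.573, 0.001, -0.819], [-0.002, 1.0, -0.0], [0.819, 0.002, 0.573]] F fix [0.  0.2 0.5] op 0.0854 t 9.025
t 9.025 rows: [ 0.12 -0.03 -0.07] [-0.0003 -0.0004 -0.0001] goalP [0.5096 0.0386 0.1729] F [0.1 0.2 0.5] op 0.0854 q [ 12. -36. -36.  58. -13.  19.]
```

View pics/e4z.png

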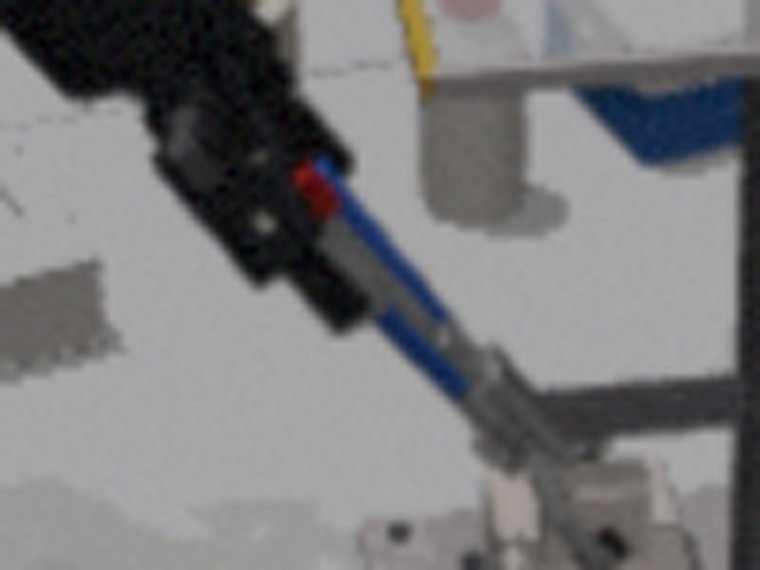

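View pics/e5z.png

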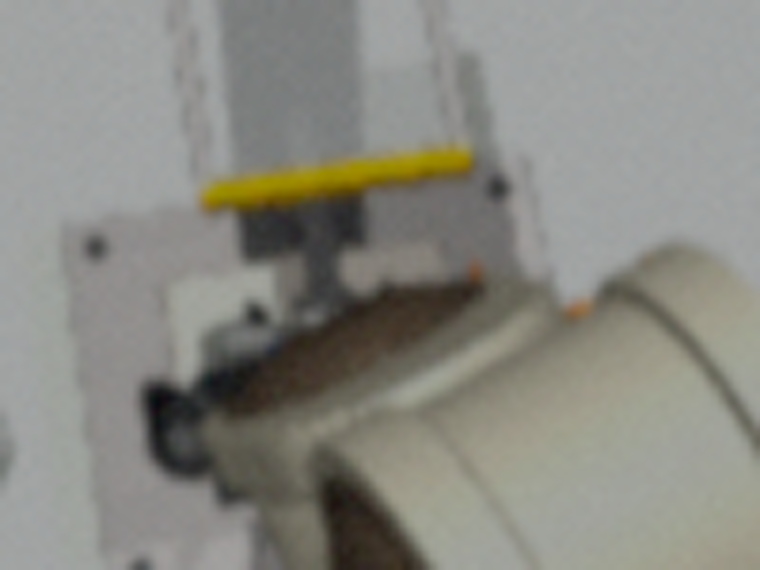

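No contact, even though by the stated geometry the gripper body would already have hit the lever, so the image-based offset holds. Going in the last 16 mm, then squeezing.

```bash
python3 -m handwheel '[[0,0,0,0.006,0,0.0,-1],[0,0,0,0.012,0,0,-1],[0,0,0,0.016,0,0,-1],[0,0,0,0.016,0,0,-1]]'
python3 -m handwheel '[[0,0,0,0,0,0,-0.6],[0,0,0,0,0,0,-0.4],[0,0,0,0,0,0,-0.2],[0,0,0,0,0,0,0],[0,0,0,0,0,0,0.2],[0,0,0,0,0,0,0.4],[0,0,0,0,0,0,0.4],[0,0,0,0,0,0,0.4]]' 30
python3 look.py g side 290 225 100; python3 -c "
from h import *
f=np.load('f.npy');fixpose(f)"
```

```text
time: 9.52
ee_pos: [0.5189, 0.0372, 0.1589]
tcp_rot: [-0.1, 55.1, -10.6]
wrist_force: [0.5, 0.4, -0.0]
opening: 0.0856
time: 10.52
ee_pos: [0.5192, 0.0383, 0.1608]
tcp_rot: [0.2, 55.0, -10.3]
wrist_force: [-5.3, 7.0, 5.8]
opening: 0.0259
tcp fix [-0.0612  0.0015  0.1608]
tool axes fix (rows x,y,z) [[0.574, 0.004, -0.819], [-0.004, 1.0, 0.002], [0.819, 0.002, 0.574]] F fix [-5.9  5.8  6.5] op 0.0259 t 10.575
```

View pics/gz.png

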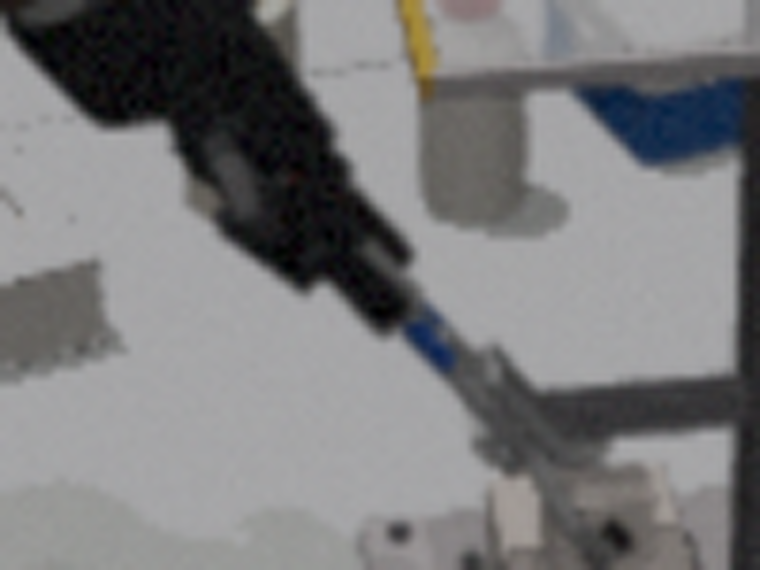

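```bash
python3 -m handwheel '[[0,0,0,0,0,0,0.2],[0,0,0,0,0,0,0],[0,0,0,0,0,0,-0.2],[0,0,0,0,0,0,-0.4],[0,0,0,0,0,0,-0.6],[0,0,0,0,0,0,-0.6]]' 30
python3 look.py g2 side 290 225 100; python3 -c "
from h import *
f=np.load('f.npy');fixpose(f)"
```

```text
time: 11.32
ee_pos: [0.5189, 0.0372, 0.1595]
tcp_rot: [-0.0, 55.0, -10.6]
wrist_force: [-0.8, 0.9, 0.5]
opening: 0.0681
tcp fix [-0.0613  0.0004  0.1595]
tool axes fix (rows x,y,z) [[0.573, 0.001, -0.82], [-0.002, 1.0, -0.0], [0.82, 0.002, 0.573]] F fix [ 1.4  0.3 -0.1] op 0.0685 t 11.375
```

View pics/g2z.png

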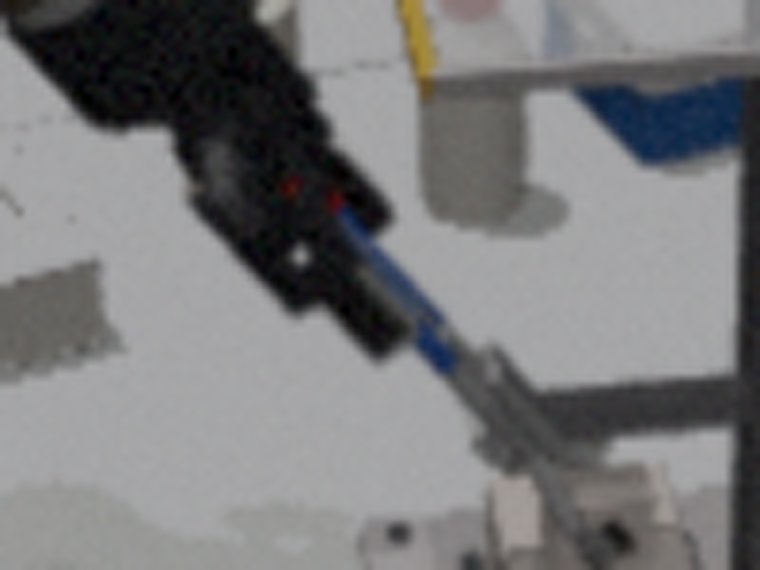

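```bash
python3 -m handwheel '[[0,0,0,-0.02,0,0,-0.6],[0,0,0,-0.05,0,0,-0.6],[0,0,0,-0.08,0,0,-0.6],[0,0,0,-0.11,0,0,-0.6],[0,0,0,-0.125,0,0,-0.6],[0,0,0,-0.125,0,0,-0.6]]'
python3 look.py k side 290 225 120;python3 look.py k2 top 320 265 100; python3 -c "
from h import *
f=np.load('f.npy');fixpose(f)"
```

```text
time: 12.12
ee_pos: [0.4487, 0.0507, 0.2627]
tcp_rot: [0.0, 55.0, -10.5]
wrist_force: [0.7, 0.0, -0.5]
opening: 0.0686
tcp fix [-0.1328  0.0003  0.2609]
tool axes fix (rows x,y,z) [[0.572, 0.001, -0.82], [-0.003, 1.0, -0.001], [0.82, 0.003, 0.572]] F fix [ 0.1 -0.3 -0. ] op 0.0684 t 12.225
```

View pics/kz.png

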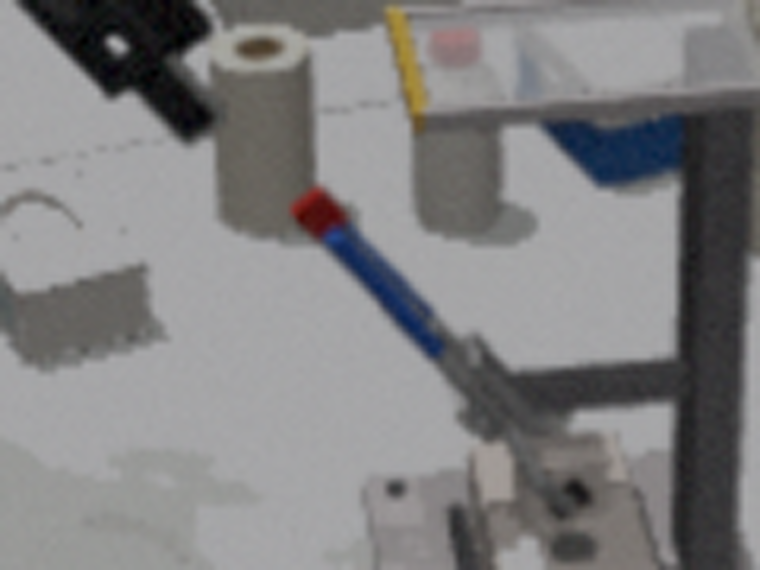

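View pics/k2z.png

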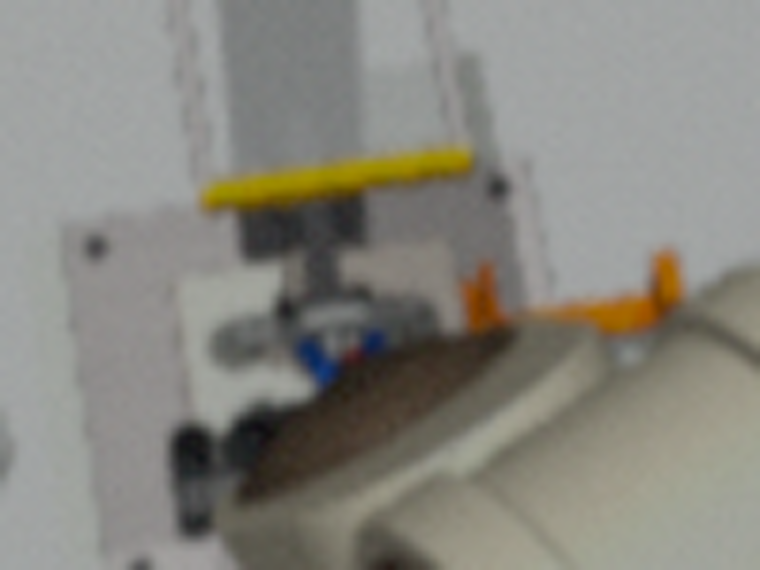

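Run:
```python
from h import *
f=np.load('f.npy'); delta(T(f,[0,-.135,.15])[0],goal([0,0,-1],[0,1,0],f))
```

```text
t 12.225 rows: [ 0.15 34.91  0.  ] [ 0.1668 -0.1355  0.0451] goalP [ 0.5542 -0.1072  0.15  ] F [ 0.  -0.3 -0. ] op 0.0684 q [ 16. -42. -28.  72. -15.  23.]
```

```bash
python3 -m handwheel '[[0,0,0,0,-0.04,0,-0.4],[0,0,0,0,-0.08,0,-0.2],[0,0,0,0,-0.12,0,-0.2],[0.1,10,0,0.02,-0.1355,0.01,-0.2],[0.1,20,0,0.06,-0.1355,0.02,-0.2],[0.1,30,0,0.1,-0.1355,0.03,-0.2],[0.1,34.9,0,0.14,-0.1355,0.04,-0.2],[0.1,34.9,0,0.167,-0.1355,0.045,-0.2],[0.1,34.9,0,0.167,-0.1355,0.045,-0.2],[0.1,34.9,0,0.167,-0.1355,0.045,-0.2]]'
python3 look.py m side 320 270 120;python3 look.py m2 top 335 265 120; python3 -c "
from h import *
f=np.load('f.npy');fixpose(f);print(bot.get_obs()['q'].round(0))"
```

```text
time: 13.48
ee_pos: [0.5537, -0.1072, 0.1497]
tcp_rot: [158.9, 89.9, 148.3]
wrist_force: [-0.9, 0.5, -0.2]
opening: 0.0511
tcp fix [-0.0003 -0.1351  0.1529]
tool axes fix (rows x,y,z) [[0.005, 0.0, -1.0], [-0.001, 1.0, 0.0], [1.0, 0.001, 0.005]] F fix [-0.7 -0.1  0.5] op 0.0513 t 13.575
[-11.   6.   4.  88.   0.  -0.]
```

View pics/mz.png

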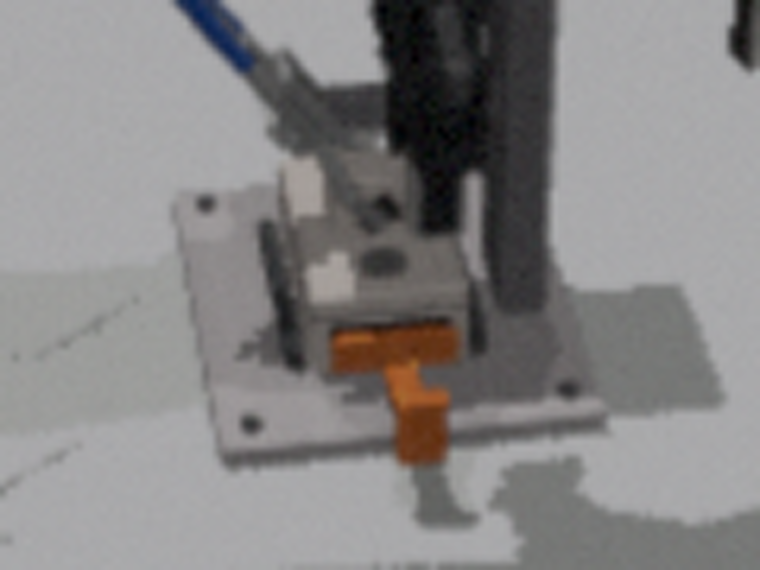

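View pics/m2z.png

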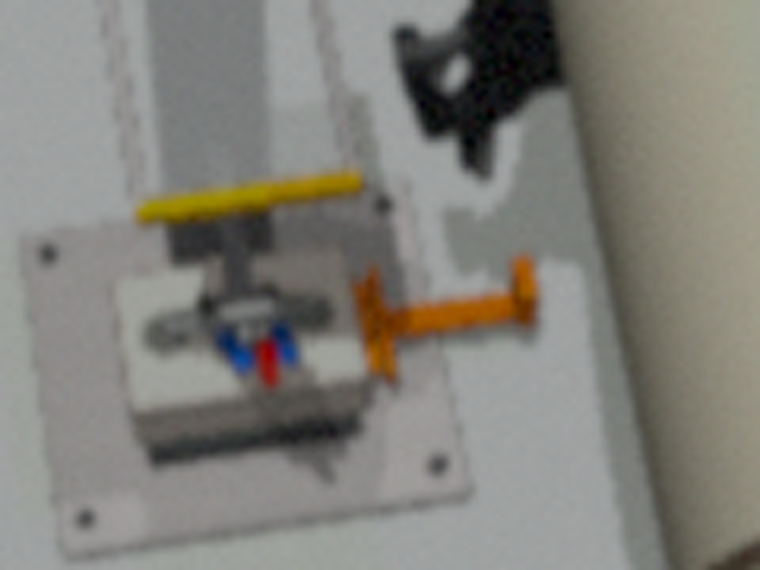

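Run:
```python
from h import *
f=np.load('f.npy')
from scipy.optimize import least_squares
ps=bot.camera('side'); pt=bot.camera('top')
S=lambda q:(q+[.4-260,.4-225])*(760/120); Tt=lambda q:(q+[.4-275,.4-220])*(760/120)
def box(x,y): return [(x+a,y+b,z) for z in(.063,.029) for a,b in((-.011,-.005),(.011,-.005),(.011,.005),(-.011,.005))]
# observed: side front face corners
obs_s=[(0,(398,402)),(1,(447,402)),(4,(398,465)),(5,(447,463))]
obs_t=[(1,(537,258)),(2,(514,260)),(0,(537,318))]
def res(v,w):
    B=box(*v[:2]); P=T(f,B); o=[]
    if 's' in w: o+= [S(proj(ps,P))[i]-u for i,u in obs_s]
    if 't' in w: o+= [Tt(proj(pt,P))[i]-u for i,u in obs_t]
    return np.array(o)
for w in('s','t','st'):
    r=least_squares(lambda v:res(v,w).ravel(),[0,-.13],x_scale=.01); print(w,r.x.round(4),res(r.x,w).round(0).tolist())
y=r.x[1]
for z in(.03,.035,.04,.045,.05): print(z,S(proj(ps,T(f,[(-.007,y+.064,z),(.007,y+.064,z),(-.007,y+.005,z),(.007,y+.005,z)]))).round(0).tolist(), Tt(proj(pt,T(f,[(-.007,y+.03,z),(.007,y+.03,z)]))).round(0).tolist())
```

```text
s [ 0.0007 -0.1309] [[-1.0, 2.0], [2.0, -3.0], [-2.0, 2.0], [1.0, -1.0]]
t [-0.0078 -0.1324] [[-4.0, 6.0], [-2.0, 7.0], [6.0, -12.0]]
st [-0.0022 -0.1323] [[-8.0, 5.0], [-4.0, -0.0], [-8.0, 5.0], [-5.0, 2.0], [-6.0, -5.0], [-5.0, -4.0], [3.0, -23.0]]
0.03 [[378.0, 364.0], [410.0, 361.0], [400.0, 451.0], [433.0, 448.0]] [[460.0, 327.0], [454.0, 301.0]]
0.035 [[378.0, 355.0], [410.0, 352.0], [401.0, 442.0], [434.0, 439.0]] [[460.0, 323.0], [455.0, 296.0]]
0.04 [[378.0, 346.0], [410.0, 343.0], [401.0, 433.0], [434.0, 430.0]] [[461.0, 318.0], [455.0, 291.0]]
0.045 [[379.0, 337.0], [411.0, 333.0], [401.0, 424.0], [434.0, 420.0]] [[461.0, 312.0], [455.0, 286.0]]
0.05 [[379.0, 327.0], [411.0, 324.0], [401.0, 414.0], [434.0, 411.0]] [[461.0, 307.0], [456.0, 281.0]]
```

The lock held. The tab is at about fixture (0, -0.132), and the stalk's top is near z 0.035. I go down with the fingers across y and keep the tips above the stalk.

```bash
python3 -m handwheel '[[0,0,0,0.04,0.003,0,-0.2],[0,0,0,0.08,0.003,0,-0.2],[0,0,0,0.1,0.003,0,-0.2],[0,0,0,0.115,0.003,0,-0.2],[0,0,0,0.115,0.003,0,-0.2]]'
python3 look.py n side 320 270 120;python3 look.py n2 top 335 265 120; python3 -c "
from h import *
f=np.load('f.npy');fixpose(f)"
```

```text
time: 14.3
ee_pos: [0.5544, -0.1041, 0.0364]
tcp_rot: [8.0, 89.9, -2.6]
wrist_force: [-1.0, 1.0, 0.2]
opening: 0.0512
tcp fix [ 0.0006 -0.1319  0.0374]
tool axes fix (rows x,y,z) [[0.003, 0.0, -1.0], [-0.001, 1.0, 0.0], [1.0, 0.001, 0.003]] F fix [ 0.4 -0.4  0.2] op 0.0514 t 14.4
```

View pics/nz.png

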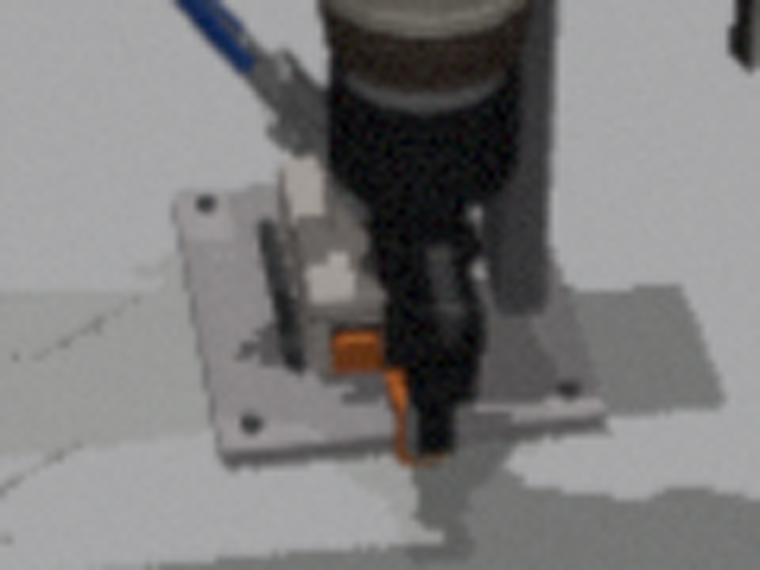

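View pics/n2z.png

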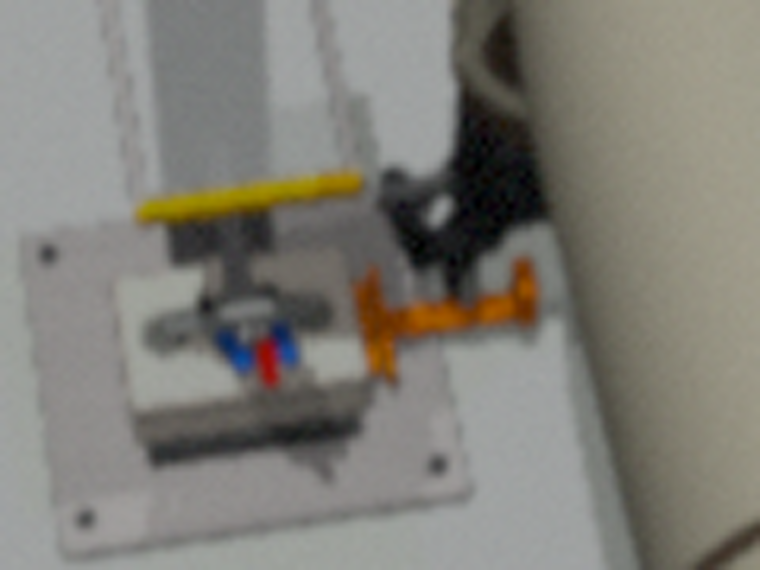

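```bash
python3 -m handwheel '[[0,0,0,0.006,0,-0.001,-0.2],[0,0,0,0.006,0,-0.001,0.2],[0,0,0,0.006,0,-0.001,0.5],[0,0,0,0.006,0,-0.001,0.8],[0,0,0,0.006,0,-0.001,0.9],[0,0,0,0.006,0,-0.001,0.9]]' 30
python3 look.py o side 320 270 120; python3 -c "
from h import *
f=np.load('f.npy');fixpose(f)"
```

```text
time: 15.15
ee_pos: [0.5539, -0.104, 0.0301]
tcp_rot: [9.1, 89.9, -1.6]
wrist_force: [-0.3, 0.5, 1.9]
opening: 0.0093
tcp fix [-0.0008 -0.1319  0.0301]
tool axes fix (rows x,y,z) [[0.001, 0.0, -1.0], [-0.001, 1.0, 0.0], [1.0, 0.001, 0.001]] F fix [ 0.1 -1.1  2.3] op 0.0095 t 15.2
```

View pics/oz.png

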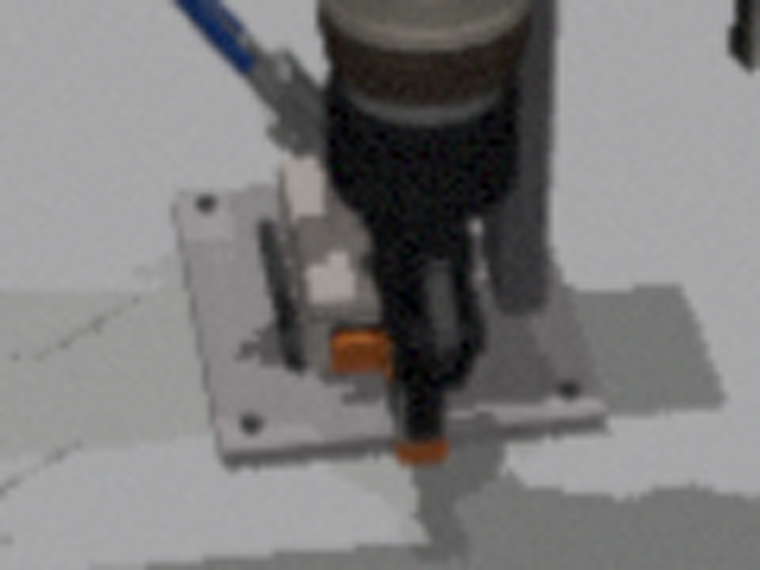

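The tab is gripped (opening 9.4 mm). Now the pull, slowly.

```bash
python3 -m handwheel '[[0,0,0,0,-0.003,0,0.9],[0,0,0,0,-0.008,0,0.9],[0,0,0,0,-0.014,0,0.9],[0,0,0,0,-0.02,0,0.9],[0,0,0,0,-0.026,0,0.9],[0,0,0,0,-0.032,0,0.9],[0,0,0,0,-0.038,0,0.9],[0,0,0,0,-0.043,0,0.9],[0,0,0,0,-0.047,0,0.9],[0,0,0,0,-0.048,0,0.9]]' 
python3 -c "
from h import *
f=np.load('f.npy');fixpose(f)"
python3 -m handwheel '[[0,0,0,0,-0.001,0,0.9],[0,0,0,0,-0.002,0,0.9]]' 
python3 -c "
from h import *
f=np.load('f.npy');fixpose(f)"
```

```text
time: 16.45
ee_pos: [0.5451, -0.1508, 0.03]
tcp_rot: [42.6, 89.9, 32.0]
wrist_force: [0.9, 5.0, 1.5]
opening: 0.0095
tcp fix [-0.0008 -0.1796  0.03  ]
tool axes fix (rows x,y,z) [[0.001, 0.001, -1.0], [-0.001, 1.0, 0.001], [1.0, 0.001, 0.001]] F fix [-0.   5.   1.5] op 0.0095 t 16.45
time: 16.7
ee_pos: [0.5448, -0.1526, 0.03]
tcp_rot: [38.1, 89.9, 27.5]
wrist_force: [1.8, 5.4, 3.0]
opening: 0.0091
tcp fix [-0.0008 -0.1814  0.03  ]
tool axes fix (rows x,y,z) [[0.001, 0.001, -1.0], [-0.001, 1.0, 0.001], [1.0, 0.001, 0.001]] F fix [0.8 5.6 3. ] op 0.0091 t 16.7
```

```bash
for i in 1 2; do python3 -m handwheel '[[0,0,0,0,-0.001,0,0.9],[0,0,0,0,-0.0015,0,0.9]]' 
python3 -c "
from h import *
f=np.load('f.npy');fixpose(f)"; done
```

```text
time: 16.95
ee_pos: [0.5445, -0.1542, 0.03]
tcp_rot: [37.9, 89.9, 27.3]
wrist_force: [2.1, 5.3, 2.1]
opening: 0.0093
tcp fix [-0.0008 -0.183   0.03  ]
tool axes fix (rows x,y,z) [[0.001, 0.001, -1.0], [-0.001, 1.0, 0.001], [1.0, 0.001, 0.001]] F fix [1.  5.6 2.1] op 0.0093 t 16.95
time: 17.2
ee_pos: [0.5443, -0.155, 0.0299]
tcp_rot: [62.8, 89.8, 52.2]
wrist_force: [1.9, 9.6, 1.7]
opening: 0.0093
tcp fix [-0.0009 -0.1838  0.0299]
tool axes fix (rows x,y,z) [[0.001, 0.002, -1.0], [-0.002, 1.0, 0.002], [1.0, 0.002, 0.001]] F fix [0.1 9.8 1.7] op 0.0093 t 17.2
```

```bash
python3 -m handwheel '[[0,0,0,0,-0.0005,0,0.9],[0,0,0,0,-0.0005,0,0.9]]' 
python3 -c "
from h import *
f=np.load('f.npy');fixpose(f)"
python3 look.py p side 320 270 120;python3 look.py p2 top 335 265 120
```

```text
time: 17.45
ee_pos: [0.5442, -0.1552, 0.03]
tcp_rot: [64.9, 89.8, 54.3]
wrist_force: [2.0, 9.3, 1.7]
opening: 0.0091
tcp fix [-0.0008 -0.1841  0.03  ]
tool axes fix (rows x,y,z) [[0.001, 0.003, -1.0], [-0.002, 1.0, 0.003], [1.0, 0.002, 0.001]] F fix [0.3 9.5 1.7] op 0.0091 t 17.45
```

View pics/p2z.png

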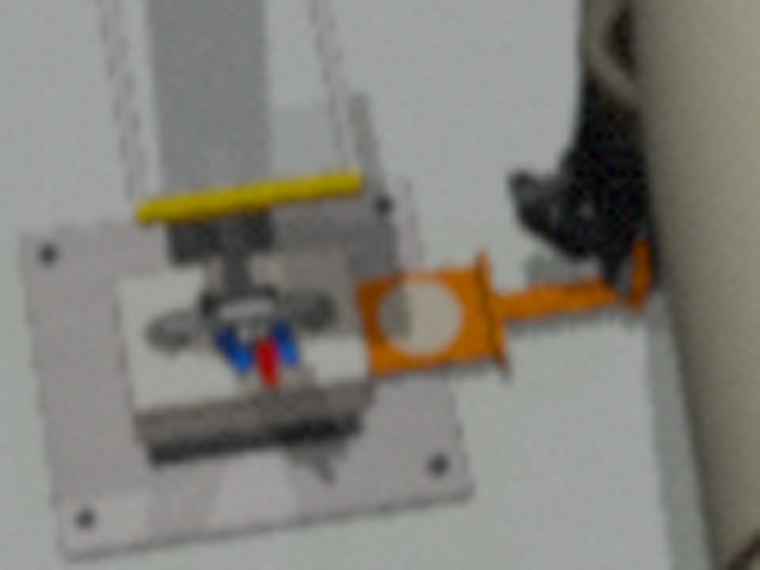

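```bash
python3 -m handwheel '[[0,0,0,0,0.001,0,0.6],[0,0,0,0,0.001,0,0.2],[0,0,0,0,0.001,0,-0.2],[0,0,0,0,0.001,0,-0.2],[0,0,0,-0.03,0.001,0,-0.2],[0,0,0,-0.08,0.001,0,-0.2],[0,0,0,-0.13,0.001,0,-0.2],[0,0,0,-0.15,0.001,0,-0.2],[0,0,0,-0.15,0.001,0,-0.2]]' 
python3 look.py r side 320 270 120;python3 look.py r2 top 335 265 120;python3 -c "
from h import *
f=np.load('f.npy');fixpose(f)"
```

```text
time: 18.68
ee_pos: [0.5447, -0.1559, 0.1815]
tcp_rot: [-2.0, 89.8, -12.6]
wrist_force: [0.2, -0.6, -1.6]
opening: 0.0512
tcp fix [-0.0013 -0.1845  0.1788]
tool axes fix (rows x,y,z) [[-0.0, 0.0, -1.0], [-0.001, 1.0, 0.0], [1.0, 0.001, -0.0]] F fix [ 0.6  0.5 -0.1] op 0.0513 t 18.775
```

View pics/rz.png

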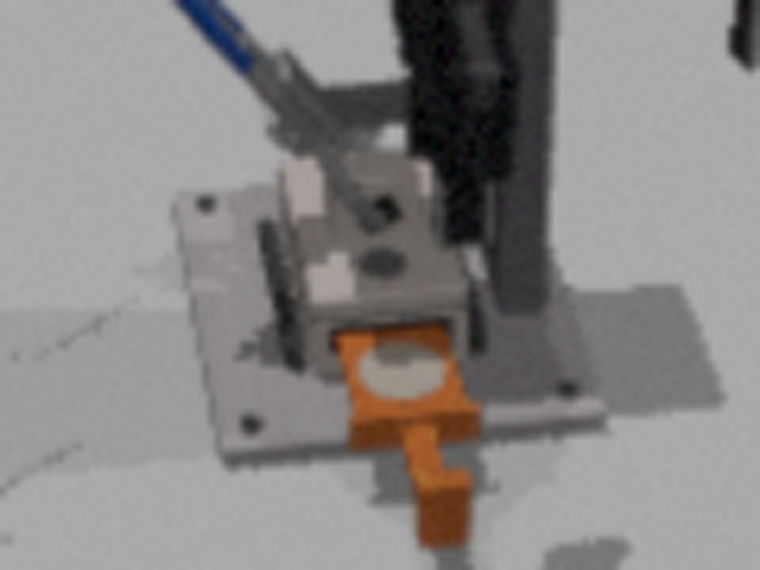

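View pics/r2z.png

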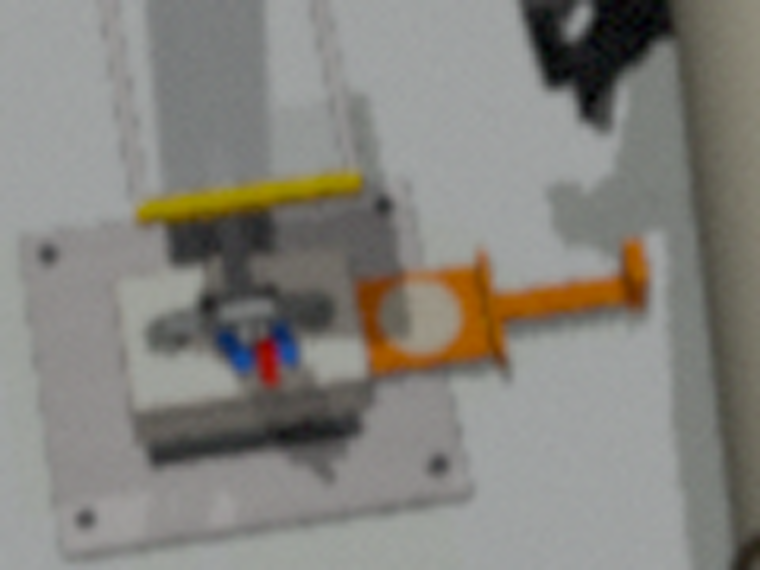

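Run:
```python
from h import *
f=np.load('f.npy'); p=bot.camera('top'); Z=Ro.from_euler('z',-f[2])
for n,(u,v),z in(('LF',(133,410),.057),('RF',(370,385),.057),('LR',(119,281),.057),('tabtopR',(640,238),.063),('tabtop front',(648,296),.063),('lever',(270,360),.217)):
    X=atz(p,(275+u/6.333-.4,220+v/6.333-.4),z); print(n,Z.apply(X-[f[0],f[1],0]).round(4))
ps=bot.camera('side')
for n,(u,v),z in(('tab front-left top',(419,487),.063),('tab fr right top',(470,486),.063)):
    X=atz(ps,(260+u/6.333-.4,225+v/6.333-.4),z); print(n,Z.apply(X-[f[0],f[1],0]).round(4))
for q in (pt:=p,ps):
    r=bot.tip_of('cassette_rib',q)
    if r: print(Z.apply(atz(q,np.array(r[0]['centre'])*[640,480],.071)-[f[0],f[1],0]).round(4),r[0]['conf'])
```

```text
LF [-0.0378  0.054   0.057 ]
RF [-0.0428 -0.0535  0.057 ]
LR [0.0286 0.0516 0.057 ]
tabtopR [ 0.0085 -0.1886  0.063 ]
tabtop front [-0.0217 -0.1858  0.063 ]
lever [-0.1034 -0.001   0.217 ]
tab front-left top [-0.0098 -0.1883  0.063 ]
tab fr right top [ 0.0104 -0.1908  0.063 ]
[-0.0004  0.0027  0.071 ] 0.86
[0.0025 0.0074 0.071 ] 0.84
```

The cassette centre is at y ≈ 0 and the tab at -0.184, so the slide is about 59 mm out. Next is the lever.

Run:
```python
from h import *
f=np.load('f.npy'); delta(T(f,PIV+.18*A+[0,-.05,0])[0],goal(-A,[0,1,0],f))
```

```text
t 18.975 rows: [ 3.000e-02 -3.505e+01 -4.000e-02] [-0.0777  0.1345 -0.1276] goalP [4.429e-01 3.000e-04 2.565e-01] F [-0.1  1.  -0.1] op 0.0511 q [-16.   7.   8.  91.   0.  -5.]
```

```bash
python3 -m handwheel '[[0,0,0,-0.03,0,-0.03,0.2],[0,-10,0,-0.05,0,-0.06,0.6],[0,-20,0,-0.07,0,-0.09,1],[0,-30,0,-0.078,0,-0.12,1],[0,-35.05,0,-0.078,0.02,-0.1276,1],[0,-35.05,0,-0.078,0.06,-0.1276,1],[0,-35.05,0,-0.078,0.1,-0.1276,1],[0,-35.05,0,-0.078,0.13,-0.1276,1],[0,-35.05,0,-0.078,0.1345,-0.1276,1],[0,-35.05,0,-0.078,0.1345,-0.1276,1]]' 30
python3 look.py s side 290 215 120;python3 look.py s2 top 335 265 120;python3 -c "
from h import *
f=np.load('f.npy');fixpose(f); delta(T(f,PIV+.111*A+[0,-.042,0])[0],goal(-A,[0,1,0],f))"
```

```text
time: 20.23
ee_pos: [0.4431, 0.0003, 0.2572]
tcp_rot: [-0.0, 54.9, -10.6]
wrist_force: [0.1, -0.4, -0.2]
opening: -0.0002
tcp fix [-0.1288 -0.0508  0.2575]
tool axes fix (rows x,y,z) [[0.575, -0.0, -0.818], [0.0, 1.0, -0.0], [0.818, -0.0, 0.575]] F fix [-0.9 -0.5  0.4] op -0.0002 t 20.325
t 20.325 rows: [-0.01  0.09  0.01] [ 0.0696  0.0089 -0.0011] goalP [0.4833 0.0008 0.1999] F [-1.  -0.3  0.4] op -0.0002 q [  7. -45. -30.  71. -10.  14.]
```

View pics/sz.png

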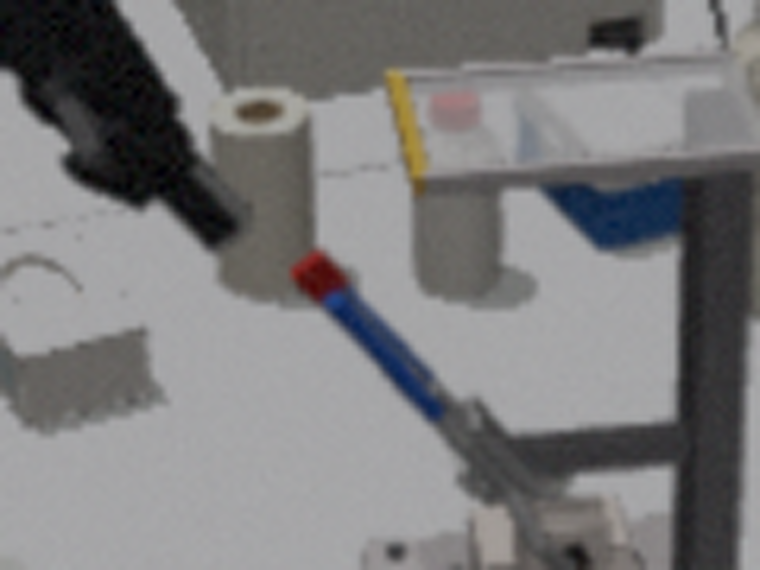

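```bash
python3 -m handwheel '[[0,0,0,0.02,0,-0.001,1],[0,0,0,0.04,0.004,-0.001,1],[0,0,0,0.06,0.008,-0.001,1],[0,0,0,0.0695,0.009,-0.001,1],[0,0,0,0.0695,0.009,-0.001,1]]'
python3 look.py u side 290 215 120;python3 look.py u2 top 320 265 100;python3 -c "
from h import *
f=np.load('f.npy');fixpose(f)"
```

```text
time: 20.95
ee_pos: [0.4832, 0.001, 0.1998]
tcp_rot: [-0.0, 54.9, -10.7]
wrist_force: [-0.1, -0.5, -0.3]
opening: 0.0003
tcp fix [-0.0897 -0.0414  0.2011]
tool axes fix (rows x,y,z) [[0.576, 0.0, -0.818], [-0.0, 1.0, 0.0], [0.818, -0.0, 0.576]] F fix [-0.4  0.2 -0.1] op 0.0005 t 21.05
```

View pics/uz.png

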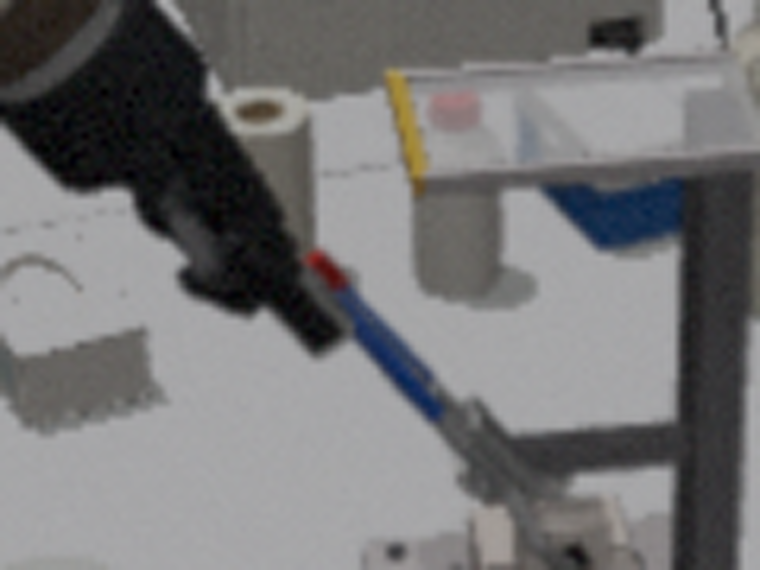

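View pics/u2z.png

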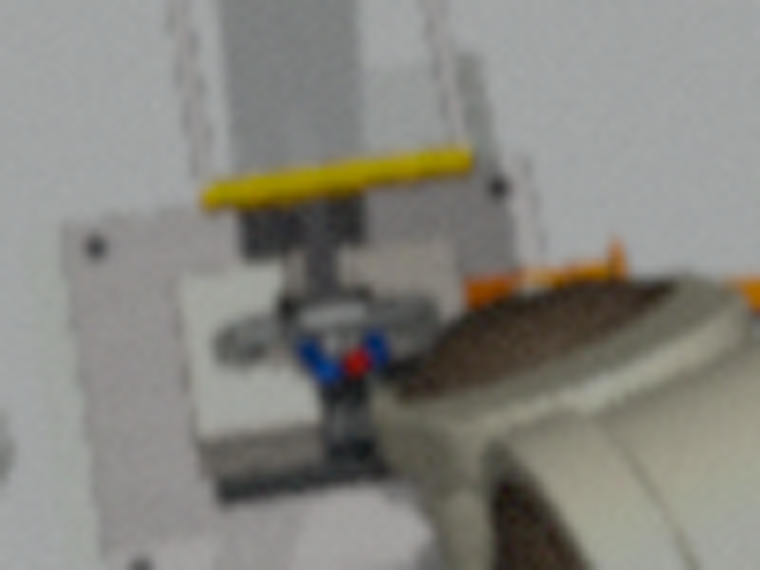

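```bash
python3 -m handwheel '[[0,0,0,0,0.008,0,1],[0,0,0,0,0.016,0,1],[0,0,0,0,0.022,0,1],[0,0,0,0,0.028,0,1],[0,0,0,0,0.034,0,1],[0,0,0,0,0.04,0,1],[0,0,0,0,0.046,0,1],[0,0,0,0,0.046,0,1]]'
python3 look.py v side 290 215 120;python3 look.py v2 top 320 265 100;python3 -c "
from h import *
f=np.load('f.npy');fixpose(f)"
```

```text
time: 22.05
ee_pos: [0.4919, 0.0475, 0.2003]
tcp_rot: [0.0, 54.9, -10.6]
wrist_force: [-0.3, -0.6, -0.2]
opening: 0.0003
tcp fix [-0.0898  0.005   0.2003]
tool axes fix (rows x,y,z) [[0.575, 0.001, -0.818], [-0.001, 1.0, 0.0], [0.818, 0.001, 0.575]] F fix [-0.4  0.  -0.2] op -0.0002 t 22.15
```

View pics/vz.png

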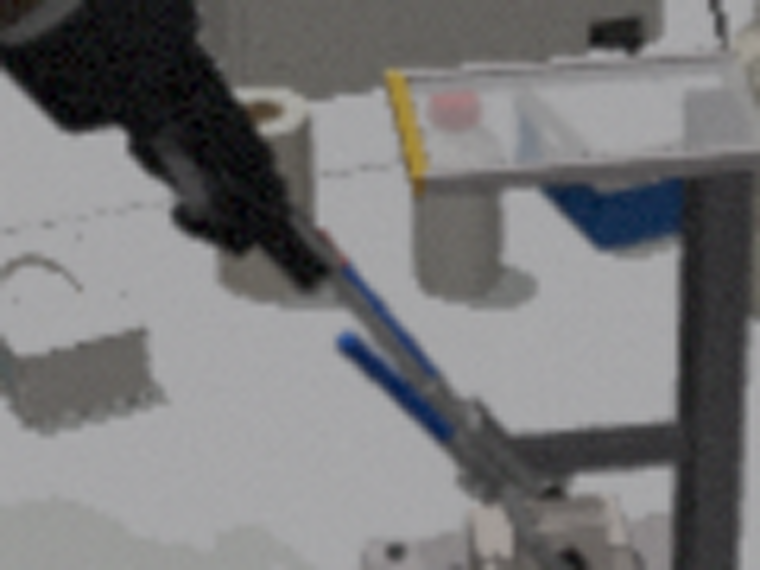

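View pics/v2z.png

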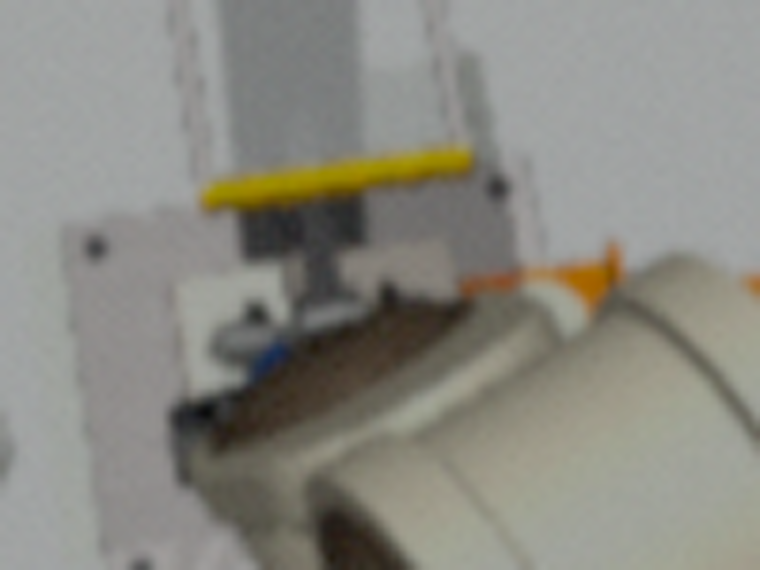

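The pliers sprang open with the lever pushed. Backing off to the right, then up.

```bash
python3 -m handwheel '[[0,0,0,0,-0.01,0,1],[0,0,0,0,-0.02,0,1],[0,0,0,0,-0.03,0,1],[0,0,0,-0.01,-0.042,0,1],[0,0,0,-0.04,-0.045,0,1],[0,0,0,-0.065,-0.06,0,1],[0,0,0,-0.065,-0.1,0,1],[0,0,0,-0.065,-0.14,0,1],[0,0,0,-0.065,-0.18,0,1],[0,0,0,-0.065,-0.2,0,1],[0,0,0,-0.065,-0.2,0,1]]'
python3 look.py w side 305 240 140;python3 look.py w2 top 335 265 120;python3 -c "
from h import *
f=np.load('f.npy');fixpose(f)"
```

```text
time: 23.52
ee_pos: [0.4174, -0.1444, 0.2541]
tcp_rot: [0.0, 54.8, -10.9]
wrist_force: [0.0, 0.2, -0.2]
opening: -0.0002
tcp fix [-0.1273 -0.1953  0.254 ]
tool axes fix (rows x,y,z) [[0.576, -0.0, -0.818], [0.0, 1.0, 0.0], [0.818, -0.001, 0.576]] F fix [ 0.1 -0.3 -0.6] op 0.0001 t 23.625
```

View pics/wz.png

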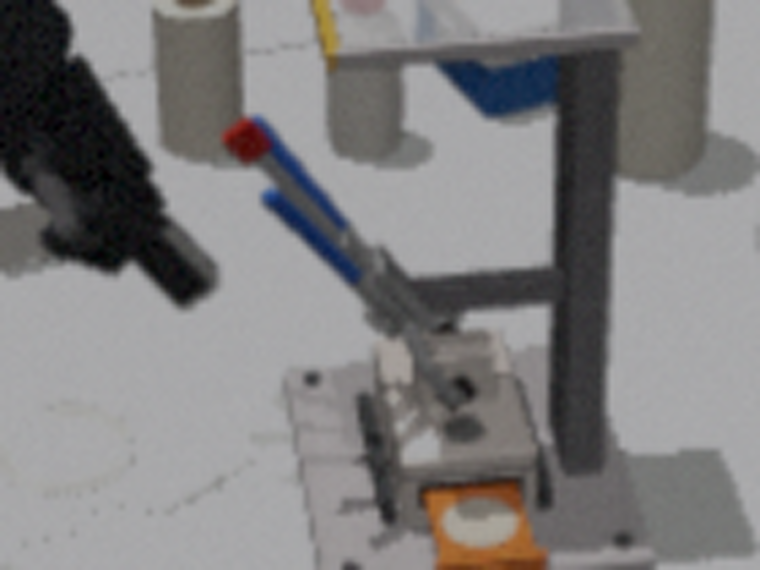

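View pics/w2z.png

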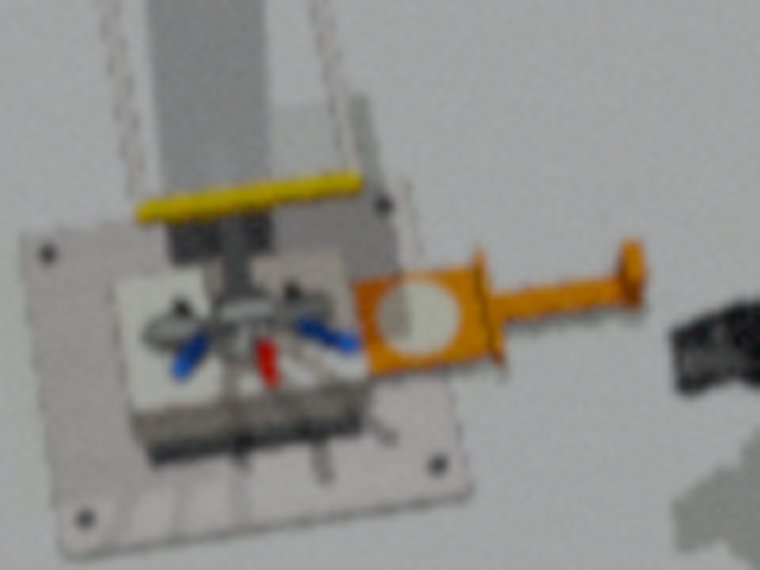

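The pliers are fully open, the lever is upright at rest, the cassette hasn't moved, the slide is out and the robot is clear. Handing in.

```bash
python3 -c "
from h import *
p=bot.camera('side')
for n,x in (('timer',(.506,-.366)),('beaker',(.696,-.365)),('petri_dish',(.6,.177))):
    r=bot.tip_of(n,p); print(n,x,atz(p,np.array(r[0]['centre'])*[640,480],0).round(3) if r else None)
print(bot.job_done(), bot.get_obs()['time'])"
```

```text
timer (0.506, -0.366) [ 0.509 -0.365 -0.   ]
beaker (0.696, -0.365) [ 0.701 -0.363  0.   ]
petri_dish (0.6, 0.177) [ 0.599  0.166 -0.   ]
the job is handed in; nothing more can be done
the job is handed in; nothing more can be done
```

I squeezed the pliers until they locked on the cassette, pulled the slide out to its stop and let it go. Then I pushed the red lever to the left, the pliers sprang open, and I handed the job in at about 24 s.

**Last checks:**
- **Pliers:** the final pictures show the handles fully open and the lever back at rest.
- **Cassette and slide:** the cassette is in its cradle and hasn't visibly moved. Before the release I measured its centre at y ≈ 0 and the slide at about 59 mm out; the last picture shows it still out.
- **Robot:** clear of everything, with the wrist force near zero.
- **Surroundings:** the timer and beaker read within about 5 mm of where they started. The petri dish read about 11 mm from the average of two first readings that disagreed by 17 mm. Nothing went near it. I didn't measure the red bottle again.

**What disagreed:**
- **Gripper length:** the cameras put the fingertips about 36 mm farther back than the stated tool geometry. I worked from the camera value, and the contacts matched it.
- **Squeeze width:** the fingers read 26 mm apart at full squeeze, not the expected 31 mm, but the pliers held locked.
- **First approach:** it ran joint 6 to its limit, so I used the half-turned grasp instead.

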